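# Load a barrier-tape roll onto the counter dispenser

### The arm

A 6-joint arm with a two-finger parallel gripper is mounted at the origin on the work surface. World frame = base frame: x ahead of the robot, y to its left, z up, the work surface at z = 0. Lengths are in m, angles in degrees, forces in N, time in s.
With the tool pointing down it reaches from about 0.425 to 0.925 m from the base axis. Payload 12.5 kg.
Tool frame: the origin (TCP) lies at the very end of the fingers, on their centre line; the grasp point (between the pads) lies 19 mm behind it; z points along the fingers, y is the direction in which the jaws open and shut (so a half turn about z gives the same grasp; the last joint's range is limited). The gripper opens to 85 mm and grips with 20 to 120 N. Pads are 22 mm wide; open, the fingers measure 114 mm over their backs; the gripper's body (76 mm by 85 mm) begins 54 mm behind the grasp point. The pads swing forward as they close: fully open they stand 13 mm farther back than shut.
Start: joints at [-74.462, 28.126, 89.318, -0, 62.55, -6.05], TCP at [0.23, -0.581, 0.231] pointing down, gripper open.
Joint ranges: [-177.58, 177.58], [-47.91, 125.51], [2.72, 160], [-65.01, 245.01], [3.68, 167.84], [-153.87, 153.87]. Speed limits (degrees/s): [127.2, 127.2, 159.86, 180, 180, 180].

### API

Orientations are given as [roll, pitch, yaw] about the fixed x, y, z axes, in that order (R = Rz(yaw) Ry(pitch) Rx(roll)).
In Python, from bench import state, capture, camera_model, ticket gives the robot as it stands.
- The arm moves only by the shell command python3 -m inch 'ROWS' [FORCE]. ROWS is JSON, a list of rows, each a list of 7 numbers: the shift along the tool's x, y, z in cm, then the turn, a rotation vector about the tool's x, y, z in degrees, then the closure, from -1 (fully open) to 1 (shut), so that 0 is half open. A call has 1 to 12 rows; each row is the pose to reach, as a shift and turn from the pose measured when the call began, along the tool's axes at that moment; what a row does not reach only later rows make up. A row lasts 1/10 s, in which the tool goes at most 50 mm and 8.59 degrees, less where a joint would pass 70% of its speed; a pose out of reach is approached as far as the arm can. A call with a gripper value outside its range is refused whole. The fingers move at their own pace and stop on an object; FORCE is the grip in N (left out, the last holds). Time passes only in rows, so rows that repeat a pose let the fingers close. It gives the time, the measured TCP pose, the force and the opening at its end, in the units of the state.
- state(): the state, without advancing time (a new reading comes with each control period).
- capture(name): name is "scene" or "top"; returns (picture, depth): 480x640x3 uint8, red, green, blue; 480x640 float32, m along the optical axis (not along the pixel's ray), 0 where there is no reading.
- camera_model(name): a dict with "vertical_fov" (degrees; the focal length in pixels is half the picture's height over the tangent of half this angle, whatever the lens; pixels are square), "cx", "cy" (the principal point, pixels), "R" (3x3) and "t" (3): a world point X has camera coordinates R X + t. Camera axes: x right, y down, z forward; pixel columns grow to the right and rows downward; lengths in m; the calibration is good to about 2 mm. A picture is of the moment at which its call begins. camera_model takes no time and is no camera call.
- ticket.hand_in(): hands the job in, once; it reports no verdict.
The state is a dict: "clock": time; "joints": joint angles; "qd": joint speeds; "tau": joint torques, N m; "tool_pos": TCP position; "orientation": TCP orientation; "wrist_force": force on the tool from outside, world axes, zero at the start; "ft_torque": the same for the moment, N m; "finger_gap": finger opening in m.
Only numpy, scipy, OpenCV 4.12 (cv2) and the standard library are available. Lean on these libraries where they do the work, as an engineer would, in place of code of your own. Each camera call takes 0.05 s, during which the arm holds its last target. There are 200 camera calls.

### The job

Load the tape dispenser: lift the red-and-white barrier-tape roll out of the cardboard carton, lay it in the sloping wooden cradle, orange cap end uppermost and open end down by the stop, and let go of it there so that you can take a fresh grip, then slide it, cap up, down over the dispenser's upright spindle until it sits fully home, and let go. Never drop the roll, and leave the other goods on the counter standing where they are.

Things in the scene. Friction and masses are not known exactly. Their poses are not given: they have to be found in the camera images.
- roll: barrier-tape roll to load: white cylinder with red patches, diameter 64, length 110, about 0.35 kg. Bore diameter 36, 98 deep, open at one end; the other end is closed by an orange cap (the last 12 mm, same diameter). Origin: on the axis at mid-length; +x runs along the roll from open end to cap. It starts lying in the carton, axis 36 above the counter, cap toward the carton's +x.
- roll_foot (a point): point on the roll: centre of its open end face, 55 from the roll's origin along its -x; axes as roll
- carton: open cardboard carton, fixed: outside 158 (x) by 148 (y) by 72 high, 4 thick; two floor ridges along x, 6 high, 8 wide, at y = +/-25 keep the roll central; thin look-only flaps slope outward from the long rims. Origin: centre of its underside, z up. Its walls leave room only for a grip across the roll from straight above.
- cradle: fixed wooden cradle: base board 110 (x) by 90 (y) by 12, block 55 by 32 up to 60 high carrying a V trough that rises at 30 degrees from horizontal toward the cradle's +x. Origin: on the counter, straight below cradle_seat; z up.
- cradle_seat (a point): where the roll's origin lies when the roll rests in the trough against the stop, 105 above the counter. x: up the slope along the trough (cap toward +x); y level; z square to the trough. The V, from x = -58 to +26, has strips 45 degrees below the axis, reaching 32 out in y and up to 19 below the axis; stop face at x = -55, 50 wide, up to 12 above the axis. The roll's upper part overhangs.
- dispenser: fixed tape dispenser: yellow round guard, outside diameter 132, wall 3, 65 high, open on top; in its middle an upright aluminium spindle, diameter 30, to 107 above the counter (top 10 tapered to 18). A steel tear-off plate (6 thick, 45 wide, 120 high) stands 90 from the spindle along the dispenser's +x, foot to x = 103. Origin: on the counter on the spindle's axis; z up.
- seat (a point): on the spindle's axis, 22 above the counter: the face of the round boss (diameter 52) on which the open end of a fully mounted roll rests; the spindle rises 85 above it
- plain_roll: bystander: red-and-white roll without cap, standing, diameter 64, 100 high. Origin: centre of its underside, z up (so for all bystanders)
- orange_tape: bystander: standing stack of orange tape in one pack, diameter 58, 107 high
- marker_can: bystander: blue spray can, diameter 52, 150 high
- bulb_box: bystander: yellow and blue carton, 60 by 60, 90 high
- staple_box: bystander: blue box, 60 (x) by 50 (y), 60 high
- green_roll: bystander: green roll, standing, diameter 54, 150 high
- brush_head: bystander: red broom head with wooden back, 160 (x) by 50 (y), 67 high
Not all that is in view belongs to the job. Leave any pink look-alike of the dispenser alone. There is more than one size of the cradle; the job needs the smaller.

How it is judged:
By the outcome, as a careful person would: the job done as asked, in the order asked, and still so for the second after the job is handed in, with the robot touching nothing.
It also fails if it takes over 58 s, if anything falls off the work surface, if the arm or the gripper's body presses on something with over 40 N, if the wrist force passes 120 N, or if a joint passes its speed limit or range.

## Working session

There is one attempt and no reset: what is moved stays moved. The work goes in short steps, Python scripts to look and compute and a shell command to move; the robot and the scene stay as the last step left them, time stands still between calls to the robot, and variables do not carry over. Pictures are saved under pics/ and viewed, about 8 in all and at most 12, crops included, and the job is handed in when it is done.

```bash
ls; mkdir -p pics; python3 - <<'E'
from bench import state,capture,camera_model
import numpy as np,cv2
for n in("scene","top"):
    p,d=capture(n); m=camera_model(n); print(n,m)
    cv2.imwrite(f"pics/{n}0.png",p[:,:,::-1]); np.savez(f"/tmp/{n}0.npz",p=p,d=d,R=m["R"],t=m["t"])
print(state())
E
```

```text
pics
scene {'vertical_fov': 43.18174068572516, 'cx': 316.8976089489048, 'cy': 230.9088009121852, 'R': array([[ 0.62413783,  0.78114207,  0.01640235],
       [ 0.56790503, -0.43914209, -0.69615954],
       [-0.53659654,  0.44381448, -0.7176997 ]]), 't': array([-0.30531551, -0.23368146,  1.81993735])}
top {'vertical_fov': 42.56947370927746, 'cx': 316.03556097424723, 'cy': 244.08960447730186, 'R': array([[ 2.60395874e-02, -9.99658403e-01,  2.24003621e-03],
       [-9.94119661e-01, -2.61307908e-02, -1.05087019e-01],
       [ 1.05109655e-01,  5.09558572e-04, -9.94460507e-01]]), 't': array([-0.00989748,  0.50369385,  1.80016079])}
{'clock': 0.1, 'joints': array([-7.44607093e+01,  2.81615282e+01,  8.93465344e+01, -4.94520622e-04,
        6.25493639e+01, -6.05050134e+00]), 'qd': array([ 0.00320328,  0.06353913, -0.15394757,  0.05446007, -0.02017947,
        0.06009399]), 'tau': array([ 3.10703836e-03, -6.19446445e+01, -2.62026089e+01, -6.06464459e-05,
        2.89729498e-03,  1.04869201e-05]), 'tool_pos': array([ 0.22993974, -0.58095262,  0.23077772]), 'orientation': array([-1.79942847e+02, -5.61687299e-03,  2.15900175e+01]), 'wrist_force': array([-0.38192177, -0.01012475,  1.03116598]), 'ft_torque': array([-0.04515796, -0.06194655, -0.04157888]), 'finger_gap': 0.08565642942110524}
```

View pics/scene0.png

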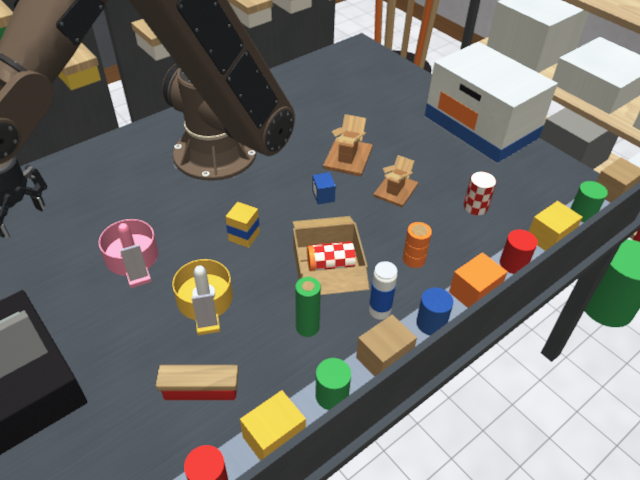

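View pics/top0.png

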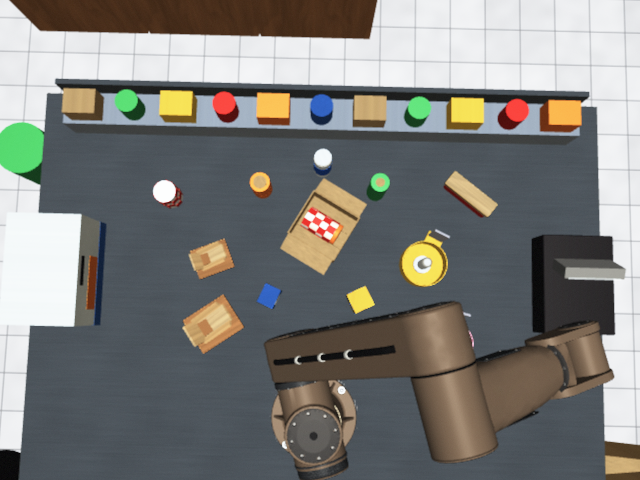

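The top view shows the roll in the carton at (322,225), with its cap at the lower right. There are two cradles, at (211,258) and (213,324), and the first looks smaller. The yellow dispenser is at (424,263). The pink look-alike is in the scene view at (128,247) and gets left alone. I'll measure these and enlarge the cradles.

```bash
cat > h.py <<'E'
import numpy as np,cv2
from bench import state,capture,camera_model
def cloud(n,d):
    m=camera_model(n); f=240/np.tan(np.radians(m["vertical_fov"]/2))
    v,u=np.mgrid[0:480,0:640]; d=d.astype(float)
    c=np.stack([(u-m["cx"])/f*d,(v-m["cy"])/f*d,d],-1)
    return (c-m["t"])@m["R"]
def proj(n,X):
    m=camera_model(n); f=240/np.tan(np.radians(m["vertical_fov"]/2))
    c=np.asarray(X)@m["R"].T+m["t"]; return c[...,:2]/c[...,2:]*f+[m["cx"],m["cy"]]
def rect(P):
    (c,s,a)=cv2.minAreaRect((P[:,:2]*1000).astype(np.float32)); return np.round(c,1),np.round(s,1),round(a,1)
E
python3 - <<'E'
from h import *
for n in("top","scene"):
    z=np.load(f"/tmp/{n}0.npz"); p=z["p"].astype(int); W=cloud(n,z["d"]); ok=z["d"]>0
    np.save(f"/tmp/{n}W.npy",W)
    v,u=np.mgrid[0:480,0:640]
    def box(u0,u1,v0,v1): return ok&(u>=u0)&(u<u1)&(v>=v0)&(v<v1)
    r,g,b=[p[...,i] for i in range(3)]
    B={"top":dict(carton=(270,375,170,282),c1=(180,242,230,282),c2=(175,248,288,358),disp=(395,455,225,292)),
       "scene":dict(carton=(285,375,212,300),c1=(370,422,150,208),c2=(318,378,108,176),disp=(168,238,255,338))}[n]
    for k,bb in B.items():
        m=box(*bb)
        if k=="carton":
            a=m&(W[...,2]>.045)&(W[...,2]<.071)
            red=a&(r>150)&(g<80)&(b<80); wh=a&(r>150)&(g>150)&(b>150); og=a&(r>180)&(g>80)&(g<170)&(b<80)
            q=red|wh; print(n,"roll",rect(W[q]),W[q].max(0),"red/white n",q.sum()); 
            if og.sum(): print("  cap",og.sum(),W[og].mean(0))
            rim=m&(W[...,2]>.062)&~q&~og; print("  rim",rect(W[rim]), W[rim][:,2].max())
        elif k[0]=="c":
            base=m&(W[...,2]>.008)&(W[...,2]<.016); al=m&(W[...,2]>.007); hi=m&(W[...,2]>.03)
            print(n,k,"base",rect(W[base]),"all",rect(W[al]),"hi",rect(W[hi]),"zmax",W[al][:,2].max())
        else:
            ye=m&(r>150)&(g>120)&(b<90)&(W[...,2]>.058)&(W[...,2]<.07); P=W[ye][:,:2]
            A=np.c_[2*P,np.ones(len(P))]; s=np.linalg.lstsq(A,(P**2).sum(1),rcond=None)[0]
            print(n,"guard centre",s[:2],"R",np.sqrt(s[2]+s[:2]@s[:2]),len(P))
            gr=m&(abs(r-b)<40)&(r>110)&(W[...,2]>.09)
            print("  grey high",W[gr].mean(0) if gr.any() else 0)
            for lo,hi_ in((.098,.112),(.112,.13)):
                q=gr&(W[...,2]>lo)&(W[...,2]<hi_)
                if q.any(): print("   ",lo,np.median(W[q],0),q.sum(),rect(W[q]))
p=np.load("/tmp/top0.npz")["p"][225:365,165:255,::-1]; q=np.load("/tmp/scene0.npz")["p"][105:210,310:430,::-1]
cv2.imwrite("pics/cr.png",np.hstack([cv2.resize(p,(334,520),interpolation=2),cv2.resize(q,(460,402),interpolation=2).copy() if 0 else cv2.copyMakeBorder(cv2.resize(q,(460,402),interpolation=2),0,118,0,0,0)]))
E
```

```text
top roll (array([560.2,  -7.1]), array([97.1, 63.9]), 59.9) [0.60687987 0.04612315 0.07096915] red/white n 426
  cap 115 [ 0.5456903  -0.03376569  0.06299171]
  rim (array([614.,  17.]), array([279.3, 297.7]), 59.2) 0.16039646492311793
top c1 base (array([463.4, 318. ]), array([152.9, 183.6]), 1.5) all (array([463.5, 317.9]), array([153.2, 183.9]), 1.5) hi (array([453.9, 310.7]), array([ 62.6, 101.5]), 21.5) zmax 0.10931123346848202
top c2 base (array([266.2, 307.8]), array([203.2, 213.6]), 2.3) all (array([265.2, 307.8]), array([203.1, 215.4]), 1.7) hi (array([257.8, 295.2]), array([ 91.2, 132.3]), 33.1) zmax 0.1356024295517142
top guard centre [ 0.45201647 -0.31213491] R 0.06398421362732844 140
  grey high [ 0.47602069 -0.32173838  0.1095523 ]
    0.098 [ 0.45258276 -0.30922431  0.10572945] 59 (array([ 452.2, -309.3]), array([22.2, 25. ]), 82.9)
    0.112 [ 0.53084689 -0.34478461  0.11890641] 44 (array([ 491., -333.]), array([43. , 97.2]), 66.4)
scene roll (array([560.1,  -7.7]), array([97.7, 64.7]), 61.1) [0.60904261 0.04325847 0.07091759] red/white n 687
  cap 79 [ 0.545336   -0.0534317   0.05850476]
  rim (array([592.7, -51.4]), array([179.3, 306.3]), 58.4) 0.15841257826314134
scene c1 base (array([411.2, 341.2]), array([130.5, 232.7]), 47.9) all (array([415.3, 344.6]), array([141. , 234.2]), 47.9) hi (array([452.6, 312.2]), array([ 60.5, 109.8]), 20.1) zmax 0.1046286698555879
scene c2 base (array([227.2, 330.8]), array([167.7, 255.8]), 47.4) all (array([225. , 332.9]), array([181.5, 402.7]), 50.7) hi (array([289.3, 256.1]), array([ 76.9, 238.5]), 31.5) zmax 0.13345007975113599
scene guard centre [ 0.44986628 -0.31146361] R 0.06409904360701595 231
  grey high [ 0.50353702 -0.33723638  0.10564871]
    0.098 [ 0.46157373 -0.32237944  0.10464983] 183 (array([ 488.1, -327.4]), array([ 42.6, 107.8]), 62.1)
    0.112 [ 0.53091608 -0.34986989  0.11855452] 93 (array([ 531.6, -350.1]), array([42.4, 12.1]), 58.2)
```

View pics/cr.png

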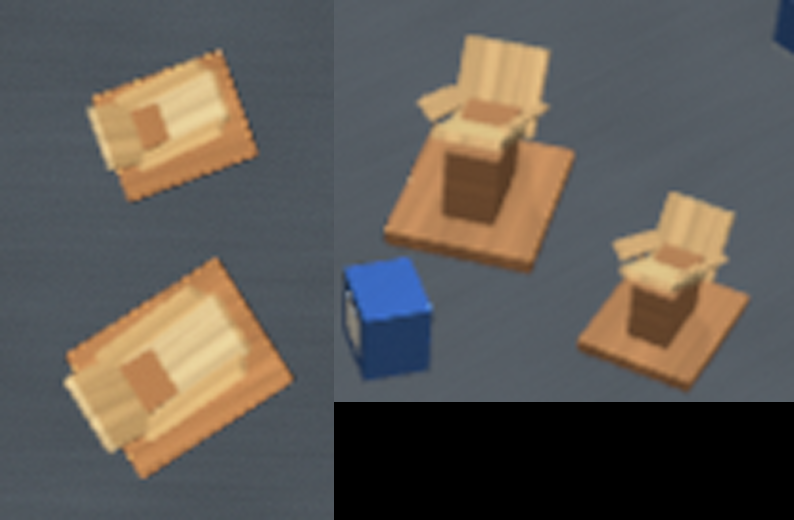

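The crop shows two cradles. The one at top-view (211,258), scene (397,180), is the smaller: board about 110x90, and lower (zmax 0.105–0.109 against 0.135). That is the one I need. The stop plate is at its upper-left end in the top view. Next I'll fit the seat pose.

```bash
cat >> h.py <<'E'
from scipy.spatial.transform import Rotation as Ro
def cradle(x,y,yaw,z=.105):
    h=np.array([np.cos(yaw),np.sin(yaw),0]);v=np.array([0,0,1.])
    c,s=np.cos(np.pi/6),.5
    cx=c*h+s*v; cz=-s*h+c*v; return np.c_[cx,np.cross(cz,cx),cz],np.array([x,y,z])
def go(p,R):
    """shift cm, rotvec deg from current measured pose"""
    s=state(); R0=Ro.from_euler("xyz",s["orientation"],degrees=True)
    print("now",np.round(s["tool_pos"],4),np.round(s["orientation"],1),"gap",round(s["finger_gap"],4),"F",np.round(s["wrist_force"],1),"t",round(s["clock"],2))
    print("shift cm",np.round(R0.inv().apply(np.asarray(p)-s["tool_pos"])*100,2),"turn",np.round((R0.inv()*Ro.from_matrix(R)).as_rotvec(degrees=True),2))
E
python3 - <<'E'
from h import *
from scipy.optimize import least_squares
P=[];
for n,bb in(("top",(180,242,230,282)),("scene",(370,422,150,208))):
    W=np.load(f"/tmp/{n}W.npy"); p=np.load(f"/tmp/{n}0.npz")["p"].astype(int)
    a=np.zeros((480,640),bool); a[bb[2]:bb[3],bb[0]:bb[1]]=1
    wood=a&(p[...,0]-p[...,2]>35)
    q=W[wood&(W[...,2]>.045)]; P.append(q); b=W[wood&(W[...,2]<.03)]
    print(n,len(q),"board+",rect(W[wood]),"low part",rect(b),"z",np.median(b[:,2]))
Q=np.vstack(P)
def loc(s,Q): R,t=cradle(s[0],s[1],s[2]); return (Q-t)@R
def res(s,Q=Q):
    L=loc(s,Q)*1000
    st=abs(L[:,0]+55)+np.maximum(0,abs(L[:,1])-25)+np.maximum(0,L[:,2]-12)
    pl=abs((abs(L[:,1])-L[:,2]-45.25)/2**.5)+np.maximum(0,abs(L[:,0]+16)-42)+np.maximum(0,abs(L[:,1])-29)
    tp=abs(L[:,2]-12)+np.maximum(0,abs(L[:,0]+59)-4)+np.maximum(0,abs(L[:,1])-25)
    return np.minimum(np.minimum(st,pl),tp)
best=None
for y0 in(-68,112):
  for dx in np.arange(-.03,.031,.015):
    for dy in np.arange(-.03,.031,.015):
      r=least_squares(res,[.454+dx,.311+dy,np.radians(y0)],loss="soft_l1",f_scale=2,x_scale=[.01,.01,.1])
      if best is None or r.cost<best.cost: best=r
for q in P:
    r=least_squares(lambda s:res(s,q),best.x,loss="soft_l1",f_scale=2,x_scale=[.01,.01,.1]); print(r.x[:2],np.degrees(r.x[2]),np.median(res(r.x,q)))
print("BOTH",best.x[:2],np.degrees(best.x[2]),"med res mm",np.median(res(best.x)),np.percentile(res(best.x),85))
a=np.radians(60.3); d=-np.array([np.cos(a),np.sin(a)])
o=np.array([.5602,-.0074])+.006*d; g=o+.002*d; print("roll origin",o,"grip",g)
go([*g,.20],Ro.from_euler("xyz",[180,0,60.3],degrees=True).as_matrix())
E
```

```text
top 715 board+ (array([423.4, 185.5]), array([408.2, 131.5]), 76.5) low part (array([453.8, 317.9]), array([ 95.8, 120. ]), 22.5) z 0.01203012283222762
scene 572 board+ (array([839., -98.]), array([ 142.8, 1465.1]), 44.3) low part (array([410.9, 347.4]), array([127.2, 245.7]), 50.9) z 0.01180267801129424
[0.45619222 0.33415351] 71.07557041317995 5.88085669618266
[0.456815   0.33520204] 65.77448952150797 7.411297219095251
BOTH [0.45703064 0.33510201] 65.7746248686137 med res mm 6.32115450293036 16.28077021488259
roll origin [ 0.55722725 -0.01261179] grip [ 0.55623633 -0.01434905]
now [ 0.2299 -0.581   0.2308] [-179.9   -0.    21.6] gap 0.0857 F [-0.4 -0.   1. ] t 0.1
shift cm [ 51.19 -40.68   3.12] turn [-5.000e-02 -2.000e-02 -3.871e+01]
```

```bash
python3 - <<'E'
from h import *
W=np.load("/tmp/topW.npy"); S=np.load("/tmp/sceneW.npy")
for n,W,bb in(("top",W,(180,242,230,282)),("scene",S,(370,422,150,208))):
    q=W[bb[2]:bb[3],bb[0]:bb[1]].reshape(-1,3); q=q[(q[:,2]>.006)]
    a=np.radians(-68); u=np.array([np.cos(a),np.sin(a)]);v=np.array([-u[1],u[0]])
    d=(q[:,:2]-[.4538,.3179]); x=d@u*1000; y=d@v*1000
    print(n)
    ys=list(range(-48,49,8))
    for xi in range(-80,72,8):
        print("%4d"%xi," ".join("%4d"%(np.median(q[m,2])*1000) if (m:=(abs(x-xi)<4)&(abs(y-yi)<4)).any() else "   ." for yi in ys))
E
```

```text
top
 -80    .    6    .    .    7   10    7    .    6    7    .    7    .
 -72    .    .    6    7    .    7    .    .    7    6   11    7    .
 -64    .    6    .    .    .    6    .    7    .    .    .    .    6
 -56    .    6   10    9    .    .    .    .    .    .    .    .    .
 -48    8   12   13   12    .    .   81    .    .    .   10   14    6
 -40   13   10   13   80   88   81   90   87   84   83   10   13    .
 -32   17   12   16   74   78   77   75   76   76    .   15   12    .
 -24   11   14   15   61   64   58   63   61   65   61   52   12    .
 -16   16   14   16   61   64   60   60   58   62   62    .   11    6
  -8   14   12   15   63   60   58   59   62   60   69    .   10    7
   0   14   11   18   64   61   59   62   58   65   69   65   12    6
   8    9   16   16   73   64   61   62   62   69   84    .   13    .
  16    7    9   18   74   67   64   67   66   70   81   79   16    .
  24   12   11   16   82   73   71   73   70   76   92    .    7    .
  32   19   15   15   83   79   72   73   79   83   92    .    .    9
  40    9   14   18   15   79   80   78   80  
[... 869 characters left out ...]

  -8    8   12   71   61   61   60   59   35   14   15   12   11    .
   0    9   13   14   65   60   60   62   30   12   13   12   13    .
   8   11   11   15   73   61   61   62   28   13   13   12   11    .
  16   11   12   13   79   66   66   68   38   33   13   11   10    .
  24   10   12   14   81   39   72   71   36   15   13   12   11    .
  32    8   11   14   34   35   40   40   38   15   14   11   10    .
  40   10   12   52   11   46   31   34   25   45   13   13   11    6
  48   11   11   15   84   15   84   80   14   48   12   11   12    .
  56    9   11    9   14   13   14   13   48   11   10   10   11    .
  64    .   12   13    6   15    7    .    7   14   14    .   16    .
```

```bash
python3 -m inch '[[10,-8,0,0,0,-8,-1],[20,-16,0,0,0,-16,-1],[30,-24,0,0,0,-24,-1],[40,-32,0,0,0,-32,-1],[51.2,-40.7,1,0,0,-38.7,-1],[51.2,-40.7,1,0,0,-38.7,-1],[51.2,-40.7,1,0,0,-38.7,-1],[51.2,-40.7,1,0,0,-38.7,-1],[51.2,-40.7,1,0,0,-38.7,-1],[51.2,-40.7,2,0,0,-38.7,-1],[51.2,-40.7,3,0,0,-38.7,-1],[51.2,-40.7,3,0,0,-38.7,-1]]' 80
```

```text
clock: 1.3
tool_pos: [0.5293, -0.06, 0.2085]
orientation: [-180.0, -0.0, 60.3]
wrist_force: [0.7, -1.2, 0.4]
finger_gap: 0.0851
```

```bash
python3 - <<'E'
from h import *
from scipy.optimize import least_squares
def fit(Q,free_yaw=True):
    def res(s):
        R,t=cradle(*s); L=(Q-t)@R*1000; o=lambda v,lo,hi:np.maximum(0,np.maximum(lo-v,v-hi)); X,Y,Z=L.T
        st=np.hypot(abs(X+55),np.hypot(o(Y,-25,25),o(Z,-45,12)))
        pl=np.hypot(abs(abs(Y)-Z-45.25)/2**.5,np.hypot(o(X,-58,26),o(abs(Y),6,28)))
        tp=np.hypot(abs(Z-12),np.hypot(o(X,-60,-55),o(Y,-25,25)))
        bl=abs(Q[:,2]*1000-60)
        return np.minimum(np.minimum(np.minimum(st,pl),tp),bl)
    best=None
    for dx in np.arange(-.02,.021,.01):
      for dy in np.arange(-.02,.021,.01):
        r=least_squares(res,[.458+dx,.307+dy,np.radians(-68)],loss="soft_l1",f_scale=2,x_scale=[.01,.01,.1])
        if best is None or r.cost<best.cost: best=r
    return best.x[:2].round(4),np.degrees(best.x[2]).round(1),np.median(res(best.x)).round(2)
P=[]
for n,bb in(("top",(180,242,230,282)),("scene",(370,422,150,208))):
    W=np.load(f"/tmp/{n}W.npy"); p=np.load(f"/tmp/{n}0.npz")["p"].astype(int)
    a=np.zeros((480,640),bool); a[bb[2]:bb[3],bb[0]:bb[1]]=1
    P.append(W[a&(p[...,0]-p[...,2]>35)&(W[...,2]>.056)]); print(n,fit(P[-1]))
print(fit(np.vstack(P)))
# board outline by colour, ray onto z=.012
m=camera_model("top"); f=240/np.tan(np.radians(m["vertical_fov"]/2))
p=np.load("/tmp/top0.npz")["p"].astype(int); W=np.load("/tmp/topW.npy")
k=(p[...,0]-p[...,2]>35)&(W[...,2]<.025); k[:230]=0;k[282:]=0;k[:,:180]=0;k[:,242:]=0
v,u=np.nonzero(k); ray=np.c_[(u-m["cx"])/f,(v-m["cy"])/f,np.ones(len(u))]@m["R"]; c=-m["R"].T@m["t"]
B=c+ray*((.012-c[2])/ray[:,2])[:,None]; print("board",rect(B))
go([.5562,-.0143,.09],Ro.from_euler("xyz",[180,0,60.3],degrees=True).as_matrix())
pic,d=capture("top"); np.savez("/tmp/top1.npz",p=pic,d=d)
E
```

```text
top (array([0.4568, 0.3032]), np.float64(-66.2), np.float64(2.28))
scene (array([0.4554, 0.3042]), np.float64(-67.9), np.float64(2.12))
(array([0.4565, 0.3036]), np.float64(-66.8), np.float64(2.28))
board (array([453.4, 316.3]), array([ 91.9, 117.7]), 22.0)
now [ 0.5293 -0.06    0.2085] [-180.    -0.    60.3] gap 0.0851 F [ 0.7 -1.2  0.4] t 1.3
shift cm [ 5.3   0.08 11.86] turn [-0.03 -0.04 -0.01]
```

```bash
python3 -m inch '[[5.3,0.1,0,0,0,0,-1],[5.3,0.1,4,0,0,0,-1],[5.3,0.1,8,0,0,0,-1],[5.3,0.1,12,0,0,0,-1],[5.3,0.1,14,0,0,0,-1],[5.3,0.1,16,0,0,0,-1],[5.3,0.1,18,0,0,0,-1],[5.3,0.1,18.9,0,0,0,-1],[5.3,0.1,18.9,0,0,0,-1],[5.3,0.1,18.9,0,0,0,-1]]'
python3 -m inch '[[0,0,0,0,0,0,0],[0,0,0,0,0,0,0],[0,0,0,0,0,0,1],[0,0,0,0,0,0,1],[0,0,0,0,0,0,1],[0,0,0,0,0,0,1],[0,0,0,0,0,0,1],[0,0,0,0,0,0,1]]' 80
```

```text
clock: 2.35
tool_pos: [0.5587, -0.0089, 0.0191]
orientation: [-179.9, -0.1, 60.4]
wrist_force: [0.1, -0.7, 0.7]
finger_gap: 0.0855
clock: 3.15
tool_pos: [0.5593, -0.009, 0.0209]
orientation: [179.9, -0.2, 60.5]
wrist_force: [-3.4, -0.2, 13.5]
finger_gap: 0.0622
```

```bash
python3 -m inch '[[0,0,-1,0,0,0,1],[0,0,-2,0,0,0,1],[0,0,-4,0,0,0,1],[0,0,-7,0,0,0,1],[0,0,-11,0,0,0,1],[0,0,-15,0,0,0,1],[0,0,-19,0,0,0,1],[0,0,-23,0,0,0,1],[0,0,-23,0,0,0,1],[0,0,-23,0,0,0,1]]'
python3 - <<'E'
from h import *
for n in("top","scene"):
    p,d=capture(n); np.savez(f"/tmp/{n}2.npz",p=p,d=d); u,v=proj(n,state()["tool_pos"]).astype(int); print(n,u,v)
    c=p[max(0,v-70):v+70,max(0,u-90):u+90,::-1]; globals()[n]=cv2.resize(c,(398,310),interpolation=2)
cv2.imwrite("pics/held.png",np.hstack([top,scene]))
print(state())
R,t=cradle(.4565,.3036,np.radians(-67.5)); T=np.c_[-R[:,0],R[:,1],-R[:,2]]; print(np.linalg.det(T))
# grip at roll x=-4 mm, TCP 16 mm below axis
tgt=t+R@[-.0042+.0,0,-.0155]
print("final",tgt); go(tgt+R@[.01,0,.15],T)
E
```

```text
clock: 4.15
tool_pos: [0.5583, -0.0094, 0.2517]
orientation: [179.9, -0.2, 60.5]
wrist_force: [0.1, -0.0, -3.5]
finger_gap: 0.0622
top 321 214
scene 334 191
{'clock': 4.25, 'joints': array([-7.80651454, 21.56731331, 97.50052654,  0.15109742, 60.92666761,
       21.63486362]), 'qd': array([ 0.01270103,  0.82967048, -0.01995709, -0.09782536,  0.14456062,
        0.02898368]), 'tau': array([ 6.19946863e-02, -5.66781306e+01, -2.72394222e+01,  2.40678077e-03,
        1.16744483e-02,  3.75655754e-04]), 'tool_pos': array([ 0.55791817, -0.00937976,  0.24986309]), 'orientation': array([-1.79956335e+02, -1.24756022e-01,  6.04851580e+01]), 'wrist_force': array([ 0.80512445,  0.17141571, -2.52854462]), 'ft_torque': array([ 0.02140529,  0.05789367, -0.03989658]), 'finger_gap': 0.06213421648404419}
1.0
final [0.45807386 0.29980037 0.08947661]
now [ 0.5579 -0.0094  0.2499] [-1.80e+02 -1.00e-01  6.05e+01] gap 0.0621 F [ 0.8  0.2 -2.5] t 4.25
shift cm [ 26.06 -29.15   2.63] turn [-13.59 -28.03 -50.8 ]
```

View pics/held.png

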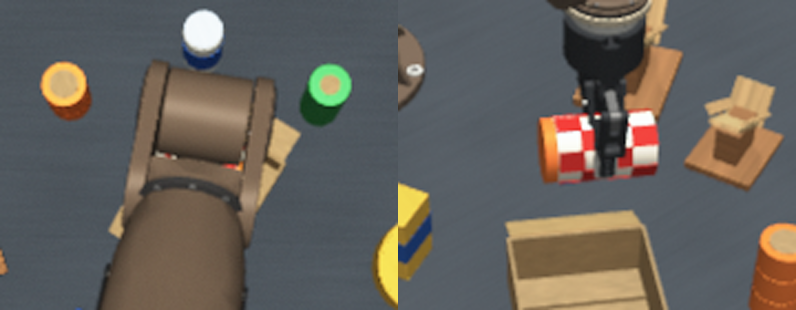

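The roll is held level with the cap at left (scene crop (550,150)). I'll measure the roll relative to the TCP from the depth image.

```bash
cat >> h.py <<'E'
from scipy.optimize import least_squares
def rollfit(n,p,d,c,d0,half=75):
    """fit cylinder r=32: c guess of the centre, d0 guess of the axis dir (open->cap); returns centre, dir"""
    W=cloud(n,d); p=p.astype(int); r,g,b=[p[...,i] for i in range(3)]
    mx=p.max(-1); col=((r>140)&(g<90)&(b<90))|((p.min(-1)>140))|((r>170)&(g>80)&(g<170)&(b<90))
    k=(d>0)&col&(np.linalg.norm(W-c,axis=-1)<.075); Q=W[k]
    k0=k&(g>80)&(b<90)&(r>170)
    e1=np.cross(d0,[0,0,1]) if abs(d0[2])<.9 else np.cross(d0,[1,0,0]); e1/=np.linalg.norm(e1); e2=np.cross(d0,e1)
    def ax(s): a=d0+s[2]*e1+s[3]*e2; return c+s[0]*e1+s[1]*e2,a/np.linalg.norm(a)
    def res(s):
        o,a=ax(s); v=Q-o; return np.linalg.norm(v-np.outer(v@a,a),axis=1)*1000-32
    s=least_squares(res,[0,0,0,0],loss="soft_l1",f_scale=2,x_scale=[.01,.01,.1,.1]).x; o,a=ax(s)
    l=(Q-o)@a; rr=abs(res(s)); l=l[rr<4]; lo,hi=np.percentile(l,[.5,99.5]); cap=(W[k0]-o)@a
    print(n,"pts",len(Q),"cap pts",k0.sum(),"res",np.median(rr).round(2),"len mm",(1e3*(hi-lo)).round(1),"cap from",np.percentile(cap,5).round(4) if len(cap) else None,"lo,hi",lo.round(4),hi.round(4))
    return o+a*(lo+hi)/2,a
E
python3 - <<'E'
from h import *
z=np.load("/tmp/scene2.npz"); s=state(); R=Ro.from_euler("xyz",s["orientation"],degrees=True).as_matrix()
c,a=rollfit("scene",z["p"],z["d"],s["tool_pos"]+[0,0,.015],-R[:,0])
print(c,a,"in tool: centre mm",(R.T@(c-s["tool_pos"])*1000).round(1),"dir",(R.T@a).round(3))
E
```

```text
scene pts 831 cap pts 141 res 1.56 len mm 109.0 cap from -0.0379 lo,hi -0.0497 0.0593
[ 0.5544585  -0.01294348  0.26487153] [-0.49954523 -0.86625578  0.00744928] in tool: centre mm [ -4.8  -1.3 -15. ] dir [-1.    -0.008 -0.01 ]
```

```bash
python3 -m inch '[[3,-3,0,-1.5,-3,-5,1],[6,-6,0,-3,-6,-10,1],[9,-9,0,-4.5,-9,-16,1],[12,-12,0,-6,-12,-22,1],[15,-15,0,-7.5,-15,-28,1],[18,-18,0,-9,-18,-34,1],[21,-21,1,-10.5,-21,-40,1],[23,-25,1,-12,-25,-46,1],[26,-29,2,-13.6,-28,-50.8,1],[26,-29,2,-13.6,-28,-50.8,1],[26,-29,2,-13.6,-28,-50.8,1],[26,-29,2,-13.6,-28,-50.8,1]]'
```

```text
clock: 5.45
tool_pos: [0.4338, 0.3591, 0.2298]
orientation: [-179.9, 30.0, 112.5]
wrist_force: [0.1, 0.0, -2.3]
finger_gap: 0.0619
```

```bash
python3 - <<'E'
from h import *
R,t=cradle(.4565,.3036,np.radians(-67.5)); T=np.c_[-R[:,0],R[:,1],-R[:,2]]
tgt=t+R@[-.0048,0,-.015]; go(tgt,T)
p,d=capture("scene"); s=state(); R0=Ro.from_euler("xyz",s["orientation"],degrees=True).as_matrix()
c,a=rollfit("scene",p,d,s["tool_pos"]+R0@[-.005,0,-.015],-R0[:,0])
print("in tool: centre mm",(R0.T@(c-s["tool_pos"])*1000).round(1),"dir",(R0.T@a).round(3))
E
```

```text
now [0.4338 0.3591 0.2298] [-179.9   30.   112.5] gap 0.0619 F [ 0.1  0.  -2.3] t 5.45
shift cm [ 1.530e+00 -1.000e-02  1.531e+01] turn [-0.08 -0.   -0.01]
scene pts 641 cap pts 538 res 6.69 len mm 116.0 cap from 0.0404 lo,hi -0.0578 0.0583
in tool: centre mm [ -5.2  -0.3 -13.4] dir [-0.998 -0.064 -0.024]
```

```bash
python3 -m inch '[[0.8,0,3,0,0,0,1],[0.8,0,6,0,0,0,1],[0.8,0,9,0,0,0,1],[0.8,0,11,0,0,0,1],[0.8,0,13,0,0,0,1],[0.8,0,14,0,0,0,1],[0.8,0,14.4,0,0,0,1],[0.8,0,14.8,0,0,0,1],[0.8,0,15,0,0,0,1],[0.8,0,15,0,0,0,1],[0.8,0,15,0,0,0,1]]'
python3 - <<'E'
from h import *
R,t=cradle(.4565,.3036,np.radians(-67.5)); T=np.c_[-R[:,0],R[:,1],-R[:,2]]
tgt=t+R@[-.0048,0,-.015]; go(tgt,T); print("F tool",T.T@state()["wrist_force"])
p,d=capture("scene"); u,v=proj("scene",t).astype(int); cv2.imwrite("pics/cr1.png",cv2.resize(p[v-75:v+60,u-80:u+80,::-1],(640,540),interpolation=2))
E
```

```text
clock: 6.6
tool_pos: [0.4604, 0.2953, 0.099]
orientation: [179.9, 30.1, 112.3]
wrist_force: [-3.2, -4.7, 17.7]
finger_gap: 0.0622
now [0.4604 0.2953 0.099 ] [179.9  30.1 112.3] gap 0.0622 F [-3.2 -4.7 17.7] t 6.6
shift cm [ 0.97 -0.05  0.53] turn [-0.    0.1  -0.15]
F tool [-11.58680265  -4.80953054 -13.7876713 ]
```

View pics/cr1.png

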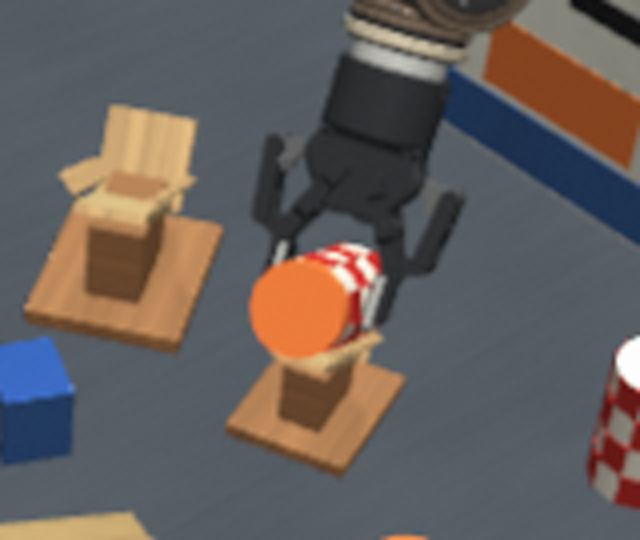

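```bash
python3 - <<'E'
from h import *
R,t=cradle(.4565,.3036,np.radians(-67.5)); s=state(); R0=Ro.from_euler("xyz",s["orientation"],degrees=True).as_matrix()
for n in("scene","top"):
    p,d=capture(n); W=cloud(n,d); q=p.astype(int)
    k=(q[...,0]>170)&(q[...,1]>70)&(q[...,1]<170)&(q[...,2]<90)&(np.linalg.norm(W-t,axis=-1)<.11)
    L=(W[k]-t)@R*1000; e=cv2.fitEllipse(max(cv2.findContours(k.astype(np.uint8),0,1)[0],key=len)) if k.sum()>20 else None
    print(n,k.sum(),"cap local med",np.median(L,0).round(1),"x pctl",np.percentile(L[:,0],[5,50,95]).round(1),"ellipse",e and np.round(e[0],1),
      "pred cap px now",proj(n,s["tool_pos"]+R0@[-.0598,0,-.015]).round(1),"seat cap px",proj(n,t+R@[.055,0,0]).round(1))
    c,a=rollfit(n,p,d,s["tool_pos"]+R0@[-.005,0,-.015],-R0[:,0]); print(" c local",((c-t)@R*1000).round(1),"dir",(a@R).round(3))
    # overlay predicted V model on first frame
    im=np.load(f"/tmp/{n}0.npz")["p"][:,:,::-1].copy()
    im=cv2.resize(im,None,fx=4,fy=4,interpolation=2)
    def ln(A,c):
        pts=(proj(n,t+np.array(A)/1000@R.T)*4+1.5).astype(np.int32); cv2.polylines(im,[pts],True,c,1)
    for sg in(-1,1): ln([[-58,sg*3,-42],[26,sg*3,-42],[26,sg*26,-19],[-58,sg*26,-19]],(255,0,0))
    ln([[-55,-25,12],[-55,25,12],[-55,25,-30],[-55,-25,-30]],(0,0,255))
    u,v=(proj(n,t)*4).astype(int); globals()[n]=im[v-240:v+240,u-200:u+200]
cv2.imwrite("pics/ov.png",np.hstack([top,scene]))
E
```

```text
scene 759 cap local med [58.7  1.8 -9.2] x pctl [-55.7  58.7  66.6] ellipse [391.5 164.5] pred cap px now [391.5 164.2] seat cap px [391.9 165.8]
scene pts 654 cap pts 492 res 5.98 len mm 108.4 cap from 0.0343 lo,hi -0.0493 0.0591
 c local [14.8 -1.   4.3] dir [ 0.999 -0.047 -0.019]
top 455 cap local med [ 61.7 -11.4   2.1] x pctl [-44.5  61.7  68.4] ellipse [222.4 253.9] pred cap px now [225.4 246.9] seat cap px [224.  248.1]
top pts 651 cap pts 325 res 3.01 len mm 83.1 cap from 0.0218 lo,hi -0.0233 0.0598
 c local [28.1 -0.4  4.1] dir [ 1.    -0.018 -0.022]
```

View pics/ov.png

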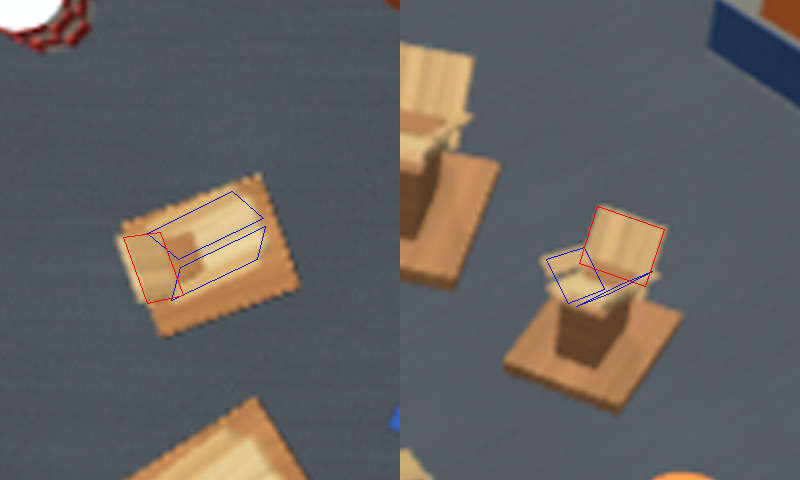

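```bash
python3 -m inch '[[0,0,-0.4,0,0,0,1],[0,0,-0.4,0,0,0,1],[0,0,-0.4,0,0,0,1]]'; python3 -m inch '[[0.3,0,0,0,0,0,1],[0.6,0,0,0,0,0,1],[0.6,0,0,0,0,0,1],[0.6,0,0,0,0,0,1]]'; python3 - <<'E'
from h import *
R,t=cradle(.4565,.3036,np.radians(-67.5)); T=np.c_[-R[:,0],R[:,1],-R[:,2]]
go(t+R@[-.0048,0,-.015],T); print("F tool",T.T@state()["wrist_force"])
E
```

```text
clock: 7.05
tool_pos: [0.4598, 0.2976, 0.1029]
orientation: [179.8, 30.1, 112.3]
wrist_force: [0.4, 0.4, -2.5]
finger_gap: 0.0617
clock: 7.45
tool_pos: [0.4584, 0.3013, 0.1009]
orientation: [179.9, 30.3, 112.3]
wrist_force: [2.5, -8.9, 10.5]
finger_gap: 0.0623
now [0.4584 0.3013 0.1009] [179.9  30.3 112.3] gap 0.0623 F [ 2.5 -8.9 10.5] t 7.45
shift cm [ 0.53 -0.09  1.01] turn [ 0.04  0.27 -0.16]
F tool [-13.16158258  -1.0763015   -4.47120689]
```

```bash
python3 - <<'E'
from h import *
R,t=cradle(.4565,.3036,np.radians(-67.5)); s=state(); R0=Ro.from_euler("xyz",s["orientation"],degrees=True).as_matrix()
th=np.linspace(0,2*np.pi,60)
for n in("scene","top"):
    p,d=capture(n); im=cv2.resize(p[:,:,::-1],None,fx=5,fy=5,interpolation=2)
    for x in(55,43,-55):
        X=s["tool_pos"]+(np.c_[-x+0*th-4.8,32*np.cos(th),32*np.sin(th)-15]/1000)@R0.T
        cv2.polylines(im,[(proj(n,X)*5+2).astype(np.int32)],True,(255,0,0),1)
    A=np.array([[-55,-25,12],[-55,25,12],[-55,25,-30],[-55,-25,-30]])/1000
    cv2.polylines(im,[(proj(n,t+A@R.T)*5+2).astype(np.int32)],True,(0,255,0),1)
    u,v=(proj(n,t)*5).astype(int); globals()[n]=im[v-300:v+240,u-200:u+200]
cv2.imwrite("pics/ov2.png",np.hstack([top,scene]))
E
```

```text
(no output)
```

View pics/ov2.png

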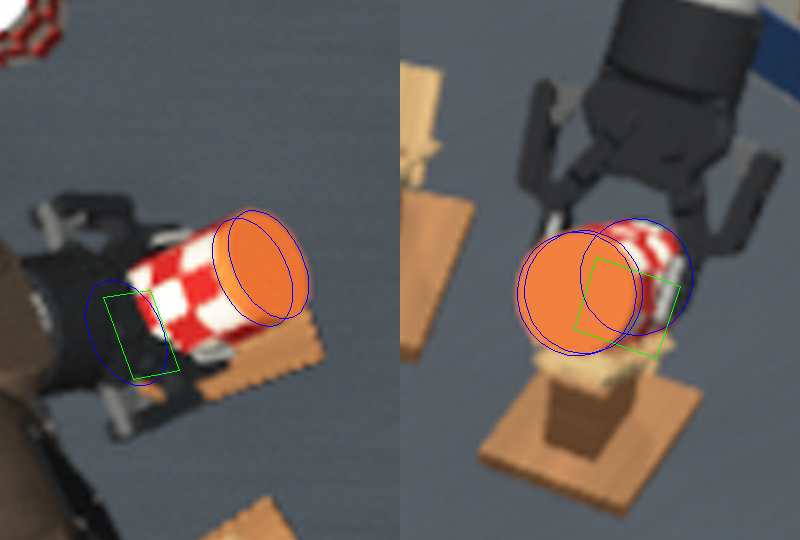

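```bash
python3 -m inch '[[-0.5,0,-0.2,0,0,0,1],[-1.5,0,-0.2,0,0,0,1],[-1.5,0,-0.2,0,0,0,1],[-1.5,0,-0.2,0,0,0,1],[-1.5,0,-0.2,0,0,0,1]]'; python3 -m inch '[[0,0,0.2,0,0,0,1],[0,0,0.4,0,0,0,1],[0,0,0.6,0,0,0,1],[0,0,0.8,0,0,0,1],[0,0,1,0,0,0,1],[0,0,1,0,0,0,1]]';python3 - <<'E'
from h import *
R,t=cradle(.4565,.3036,np.radians(-67.5)); T=np.c_[-R[:,0],R[:,1],-R[:,2]]
go(t+R@[-.0048,0,-.015],T); print("F tool",T.T@state()["wrist_force"])
E
```

```text
clock: 8.05
tool_pos: [0.4629, 0.2903, 0.11]
orientation: [179.9, 30.3, 112.3]
wrist_force: [-0.9, 0.1, -2.4]
finger_gap: 0.0622
clock: 8.65
tool_pos: [0.4649, 0.2858, 0.1015]
orientation: [179.8, 30.2, 112.3]
wrist_force: [-0.9, 1.6, -0.6]
finger_gap: 0.0623
now [0.4649 0.2858 0.1015] [179.8  30.2 112.3] gap 0.0623 F [-0.9  1.6 -0.6] t 8.65
shift cm [ 2.01 -0.1   0.21] turn [ 0.06  0.24 -0.18]
F tool [ 1.89658455 -0.19631416 -0.39020396]
```

```bash
python3 -m inch '[[0,0,0.1,0,0,0,1],[0,0,0.2,0,0,0,1],[0,0,0.3,0,0,0,1],[0,0,0.4,0,0,0,1],[0,0,0.4,0,0,0,1]]';python3 - <<'E'
from h import *
R,t=cradle(.4565,.3036,np.radians(-67.5)); T=np.c_[-R[:,0],R[:,1],-R[:,2]]
go(t+R@[-.0048,0,-.015],T); print("F tool",T.T@state()["wrist_force"])
for n,bb in(("top",(186,238,236,276)),("scene",(378,418,154,206))):
    z=np.load(f"/tmp/{n}0.npz"); W=np.load(f"/tmp/{n}W.npy")[bb[2]:bb[3],bb[0]:bb[1]]; p=z["p"][bb[2]:bb[3],bb[0]:bb[1]].astype(int)
    L=(W-t)@R*1000; br=(p[...,0]-p[...,2]>35)&(W[...,2]>.045)
    dark=br&(p[...,1]<150)
    print(n,"dark (block) n",dark.sum(),"local x",np.percentile(L[dark][:,0],[5,50,95]).round(),"z world",np.percentile(W[dark][:,2],[5,50,95]).round(3),"rgb",np.median(p[dark],0))
    for xi in range(-60,40,10):
        m=br&(abs(L[...,0]-xi)<5)
        print(xi,[ (int(np.median(L[mm][:,2])),int(mm.sum())) if (mm:=m&(abs(L[...,1]-yi)<4)).sum()>1 else None for yi in(-28,-20,-12,-4,4,12,20,28)])
E
```

```text
clock: 9.15
tool_pos: [0.4652, 0.2854, 0.101]
orientation: [179.6, 30.2, 112.2]
wrist_force: [-17.5, 13.0, 34.3]
finger_gap: 0.0622
now [0.4652 0.2854 0.101 ] [179.6  30.2 112.2] gap 0.0622 F [-17.5  13.   34.3] t 9.15
shift cm [ 2.02 -0.12  0.14] turn [ 0.24  0.22 -0.25]
F tool [ -0.94271171 -11.2362824  -39.00510902]
top dark (block) n 114 local x [-56. -42.  27.] z world [0.053 0.062 0.088] rgb [186.  130.   81.5]
-60 [(-22, 3), (0, 11), (-9, 10), (-3, 12), (0, 11), (-9, 10), (2, 11), (-12, 4)]
-50 [(-18, 5), (-10, 27), (-4, 20), (-10, 22), (-12, 26), (-11, 24), (-11, 24), (-21, 7)]
-40 [(-17, 7), (-25, 5), (-27, 14), (-30, 13), (-23, 7), (-28, 13), (-25, 11), (-18, 8)]
-30 [(-19, 5), (-21, 5), (-32, 9), (-33, 10), (-31, 11), (-34, 7), (-27, 12), (-23, 5)]
-20 [(-18, 8), (-25, 5), (-34, 7), (-33, 9), (-34, 6), (-34, 9), (-26, 10), (-20, 6)]
-10 [(-19, 7), (-23, 5), (-32, 6), (-32, 8), (-35, 6), (-33, 8), (-27, 7), (-18, 9)]
0 [(-17, 7), (-24, 6), (-30, 9), (-36, 7), (-34, 9), (-31, 7), (-28, 8), (-15, 6)]
10 [(-18, 6), (-26, 6), (-33, 9), (-34, 7), (-35, 9), (-33, 9), (-27, 11), (
[... 412 characters left out ...]
(-8, 13), (-12, 15), (-15, 15), (-19, 7)]
-40 [(-19, 2), (-26, 6), (-26, 7), (-28, 6), (-27, 11), (-33, 4), (-34, 2), None]
-30 [(-20, 2), (-28, 5), (-32, 3), (-32, 5), (-31, 2), (-47, 3), (-34, 2), (-20, 3)]
-20 [(-17, 5), (-24, 3), (-33, 3), (-34, 3), (-32, 3), (-46, 7), (-33, 2), None]
-10 [None, (-47, 7), (-51, 8), (-55, 14), (-49, 13), (-54, 13), (-34, 4), (-20, 3)]
0 [(-19, 4), (-24, 7), (-50, 8), (-49, 4), (-49, 7), (-50, 4), (-34, 3), (-19, 3)]
10 [(-19, 4), (-26, 3), (-32, 3), (-33, 2), (-33, 3), (-32, 3), (-34, 2), (-19, 2)]
20 [(-22, 7), (-28, 9), (-36, 6), (-33, 6), (-35, 5), (-34, 6), (-27, 7), (-19, 3)]
30 [None, None, (-33, 2), (-35, 3), (-35, 2), (-35, 3), (-27, 3), (-21, 3)]
```

```bash
python3 -m inch '[[0,-0.1,-0.2,0,0,0,1],[0.2,-0.1,-0.2,0,0,0,1],[0.4,-0.1,-0.2,0,0,0,1],[0.6,-0.1,-0.2,0,0,0,1],[0.8,-0.1,-0.2,0,0,0,1],[0.8,-0.1,-0.2,0,0,0,1]]';cat > f.py <<'E'
from h import *
R,t=cradle(.4565,.3036,np.radians(-67.5)); T=np.c_[-R[:,0],R[:,1],-R[:,2]]
go(t+R@[-.0048,0,-.015],T); print("F tool",(T.T@(state()["wrist_force"]+[0,0,2.5])).round(1),"moment tool",(T.T@state()["ft_torque"]).round(2))
E
python3 f.py
```

```text
clock: 9.75
tool_pos: [0.4625, 0.2901, 0.1008]
orientation: [179.7, 30.6, 112.2]
wrist_force: [3.0, -14.4, 22.2]
finger_gap: 0.0619
now [0.4625 0.2901 0.1008] [179.7  30.6 112.2] gap 0.0619 F [  3.  -14.4  22.2] t 9.75
shift cm [ 1.55 -0.04  0.38] turn [ 0.19  0.59 -0.27]
F tool [-24.9  -2.7 -14.2] moment tool [ 0.43 -3.65 -0.12]
```

```bash
cat > f.py <<'E'
from h import *
import sys
R,t=cradle(.4565,.3036,np.radians(-67.5)); T=np.c_[-R[:,0],R[:,1],-R[:,2]]@Ro.from_euler("y",8.5,degrees=True).as_matrix()
go(t+R@[-.0008,-.001,-.0087],T); s=state(); print("F tool",(T.T@(s["wrist_force"]+[0,0,2.5])).round(1))
R0=Ro.from_euler("xyz",s["orientation"],degrees=True).as_matrix(); E=s["tool_pos"]+R0@[.0502,0,.017]; print("corner local",((E-t)@R*1000).round(1),"world z",E[2])
E
python3 -m inch '[[-0.2,0,-1,0,0,0,1],[-0.2,0,-1.5,0,0,0,1],[-0.2,0,-1.5,0,0,0,1]]'; python3 f.py
```

```text
clock: 10.05
tool_pos: [0.4602, 0.296, 0.1147]
orientation: [179.6, 30.5, 112.2]
wrist_force: [0.2, 0.9, -2.6]
finger_gap: 0.0625
now [0.4602 0.296  0.1147] [179.6  30.5 112.2] gap 0.0625 F [ 0.2  0.9 -2.6] t 10.05
shift cm [ 1.31 -0.16  1.28] turn [ 0.24  9.05 -0.26]
F tool [ 0.7  0.6 -0.1]
corner local [-37.9   0.8 -13.2] world z 0.07459012938027623
```

```bash
python3 -m inch '[[0.6,-0.1,0,0,5,0,1],[1.1,-0.15,0,0,9,0,1],[1.1,-0.15,0.3,0,9,0,1],[1.1,-0.15,0.5,0,9,0,1],[1.1,-0.15,0.7,0,9,0,1],[1.1,-0.15,0.7,0,9,0,1]]'; python3 f.py; python3 -m inch '[[0,0,0.1,0,0,0,1],[0,0,0.2,0,0,0,1],[0,0,0.2,0,0,0,1]]'; python3 f.py
```

```text
clock: 10.65
tool_pos: [0.4564, 0.3009, 0.1025]
orientation: [179.7, 21.6, 112.3]
wrist_force: [-0.9, -0.3, -0.7]
finger_gap: 0.0619
now [0.4564 0.3009 0.1025] [179.7  21.6 112.3] gap 0.0619 F [-0.9 -0.3 -0.7] t 10.65
shift cm [0.09 0.01 0.55] turn [ 0.22  0.12 -0.2 ]
F tool [-0.6 -1.  -1.7]
corner local [-51.2  -0.9 -12.9] world z 0.06823958356550411
clock: 10.95
tool_pos: [0.4566, 0.3002, 0.1005]
orientation: [179.7, 21.6, 112.3]
wrist_force: [0.3, 0.2, -3.0]
finger_gap: 0.0621
now [0.4566 0.3002 0.1005] [179.7  21.6 112.3] gap 0.0621 F [ 0.3  0.2 -3. ] t 10.95
shift cm [0.08 0.02 0.34] turn [ 0.2   0.13 -0.19]
F tool [0.2 0.4 0.4]
corner local [-51.6  -1.  -15. ] world z 0.0661931033882194
```

```bash
python3 -m inch '[[0,0,0.15,0,0,0,1],[0,0,0.3,0,0,0,1],[0,0,0.3,0,0,0,1],[0,0,0.3,0,0,0,1]]'; python3 f.py;  python3 -m inch '[[0,0,0.1,0,0,0,1],[0,0,0.25,0,0,0,1],[0,0,0.25,0,0,0,1]]'; python3 f.py
```

```text
clock: 11.35
tool_pos: [0.4572, 0.2993, 0.0979]
orientation: [179.7, 21.6, 112.3]
wrist_force: [0.4, 0.9, -0.4]
finger_gap: 0.0624
now [0.4572 0.2993 0.0979] [179.7  21.6 112.3] gap 0.0624 F [ 0.4  0.9 -0.4] t 11.35
shift cm [ 0.09 -0.    0.05] turn [ 0.23  0.12 -0.19]
F tool [-0.1  0.7 -2.2]
corner local [-52.   -0.7 -17.8] world z 0.06358439867388907
clock: 11.65
tool_pos: [0.4584, 0.2992, 0.0963]
orientation: [179.5, 21.6, 112.3]
wrist_force: [2.0, 4.9, 7.7]
finger_gap: 0.0621
now [0.4584 0.2992 0.0963] [179.5  21.6 112.3] gap 0.0621 F [2.  4.9 7.7] t 11.65
shift cm [ 0.08 -0.11 -0.11] turn [ 0.4  0.1 -0.2]
F tool [ -0.2   3.7 -10.8]
corner local [-52.3   0.4 -19.4] world z 0.062061218915455206
```

```bash
python3 -m inch '[[0,0,0,0,0,0,-0.55],[0,0,0,0,0,0,-0.6],[0,0,0,0,0,0,-0.65],[0,0,0,0,0,0,-0.75],[0,0,0,0,0,0,-1],[0,0,0,0,0,0,-1],[0,0,0,0,0,0,-1]]' 20; python3 f.py; python3 - <<'E'
from h import *
R,t=cradle(.4565,.3036,np.radians(-67.5))
for n in("scene","top"):
    p,d=capture(n); np.savez(f"/tmp/{n}3.npz",p=p,d=d); u,v=proj(n,t).astype(int); globals()[n]=cv2.resize(p[v-65:v+55,u-50:u+50,::-1],(400,480),interpolation=2)
cv2.imwrite("pics/rel.png",np.hstack([top,scene]))
E
```

```text
clock: 12.35
tool_pos: [0.4584, 0.2991, 0.0963]
orientation: [179.5, 21.6, 112.3]
wrist_force: [-0.5, 0.3, 0.8]
finger_gap: 0.0851
now [0.4584 0.2991 0.0963] [179.5  21.6 112.3] gap 0.0851 F [-0.5  0.3  0.8] t 12.35
shift cm [ 0.08 -0.11 -0.11] turn [ 0.4  0.1 -0.2]
F tool [-0.7 -0.3 -3.3]
corner local [-52.3   0.4 -19.4] world z 0.06203780364648093
```

View pics/rel.png

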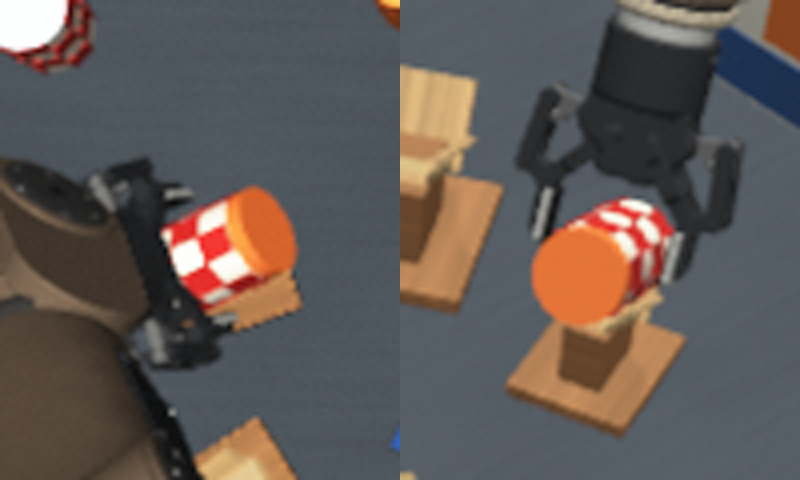

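The fingers are open and the roll rests in the cradle, cap up (top crop (265,230), scene crop (582,275)). I'll retract and measure where it settled.

```bash
python3 -m inch '[[0,0,-2,0,0,0,-1],[0,0,-4,0,0,0,-1],[0,0,-7,0,0,0,-1],[0,0,-10,0,0,0,-1],[0,0,-14,0,0,0,-1],[-5,0,-17,0,0,0,-1],[-9,0,-18,0,0,0,-1],[-9,0,-18,0,0,0,-1],[-9,0,-18,0,0,0,-1],[-9,0,-18,0,0,0,-1]]' 90; cat > m.py <<'E'
from h import *
R,t=cradle(.4565,.3036,np.radians(-67.5))
th=np.linspace(0,2*np.pi,80)
best=[]
for n in("scene","top"):
    p,d=capture(n); np.savez(f"/tmp/{n}4.npz",p=p,d=d); W=cloud(n,d); q=p.astype(int); r,g,b=q[...,0],q[...,1],q[...,2]
    near=(np.linalg.norm(W-t,axis=-1)<.10)
    og=near&(r>170)&(g>70)&(g<160)&(b<75)&(W[...,2]>.08)
    L=(W[og]-t)@R*1000; print(n,"orange",og.sum(),"median local",np.median(L,0).round(1),"p5-95 x",np.percentile(L[:,0],[5,95]).round(1))
    rw=near&(((r>140)&(g<80)&(b<80))|((q.min(-1)>150)))&(W[...,2]>.07)
    best.append((n,W[og|rw],W[rw]))
def ax(s): 
    a=np.array([np.cos(s[3])*np.cos(s[4]),np.cos(s[3])*np.sin(s[4]),np.sin(s[3])]); return s[:3],a
Q=np.vstack([b[1] for b in best])
def res(s,Q=Q):
    o,a=ax(s); v=Q-o; l=v@a; rad=np.linalg.norm(v-np.outer(l,a),axis=1); o1=abs(rad-.032)*1e3+np.maximum(0,abs(l)-.055)*1e3
    o2=abs(l-.055)*1e3+np.maximum(0,rad-.032)*1e3
    return np.minimum(o1,o2)
for Qi,nm in((Q,"both"),(best[0][1],"scene"),(best[1][1],"top")):
    r=least_squares(res,[*(t+[0,0,.003]),np.radians(25),np.radians(-67.5)],loss="soft_l1",f_scale=2,x_scale=[.01,.01,.01,.1,.1],kwargs=dict(Q=Qi))
    print(nm,len(Qi),"centre",r.x[:3].round(4),"elev",np.degrees(r.x[3]).round(1),"az",np.degrees(r.x[4]).round(1),"res",np.median(res(r.x,Qi)).round(2),"local",((r.x[:3]-t)@R*1000).round(1))
E
python3 m.py
```

```text
clock: 13.45
tool_pos: [0.4632, 0.2827, 0.2958]
orientation: [179.6, 21.6, 112.3]
wrist_force: [0.4, 0.3, 0.5]
finger_gap: 0.0853
scene orange 465 median local [57.   1.  -0.4] p5-95 x [48.3 63.5]
top orange 270 median local [59.3 -0.8  4.6] p5-95 x [36.3 64. ]
both 1209 centre [0.4559 0.3013 0.1096] elev 24.2 az -66.1 res 1.76 local [ 3.9 -1.5  3. ]
scene 650 centre [0.4548 0.302  0.1093] elev 24.4 az -66.6 res 1.59 local [ 2.9 -2.2  3.3]
top 559 centre [0.4573 0.3004 0.1098] elev 24.9 az -66.4 res 1.58 local [ 5.2 -0.5  2.5]
```

```bash
cat > g.py <<'E'
from h import *
C=np.array([.4559,.3013,.1096]); el,az=np.radians([24.4,-66.5]); al=np.radians(32)
h=np.array([np.cos(az),np.sin(az),0]);v=np.array([0,0,1.])
a=np.cos(el)*h+np.sin(el)*v; c=-np.sin(el)*h+np.cos(el)*v
tz=-a*np.cos(al)-c*np.sin(al); tx=-a*np.sin(al)+c*np.cos(al); T=np.c_[tx,np.cross(tz,tx),tz]
G=C+.036*a; tcp=G+.022*tz
if __name__=="__main__":
    print("euler",Ro.from_matrix(T).as_euler("xyz",degrees=True).round(1),"tcp",tcp.round(4),"standoff",(tcp-.12*tz).round(4)); go(tcp-.12*tz,T); go(tcp,T); print(state()["joints"].round(1))
E
python3 g.py
```

```text
euler [180.  -33.6 113.5] tcp [0.4641 0.2824 0.1061] standoff [0.4906 0.2215 0.2061]
now [0.4632 0.283  0.2956] [179.7  21.6 112.4] gap 0.0854 F [ 0.1 -0.2 -0.3] t 13.55
shift cm [-2.96  0.13 10.8 ] turn [ 0.44 55.22 -0.99]
now [0.4632 0.283  0.2956] [179.7  21.6 112.4] gap 0.0854 F [ 0.1 -0.2 -0.3] t 13.55
shift cm [ 6.89 -0.04 17.65] turn [ 0.44 55.22 -0.99]
[ 34.2  20.6  94.5 -22.5  70.7  20.4]
```

```bash
python3 -m inch '[[-6,0,-1,0,8,0,-1],[-7,0,0,0,16,0,-1],[-7,0,2,0,24,-0.5,-1],[-6,0,4,0,32,-0.5,-1],[-5,0,7,0,40,-0.5,-1],[-4,0.1,9,0.4,48,-1,-1],[-3,0.1,10.8,0.4,55.2,-1,-1],[-3,0.1,10.8,0.4,55.2,-1,-1],[-3,0.1,10.8,0.4,55.2,-1,-1],[-3,0.1,10.8,0.4,55.2,-1,-1]]'; python3 g.py; python3 m.py
```

```text
clock: 14.55
tool_pos: [0.4906, 0.2218, 0.2072]
orientation: [179.9, -33.4, 113.7]
wrist_force: [-1.0, 1.0, 0.0]
finger_gap: 0.0855
euler [180.  -33.6 113.5] tcp [0.4641 0.2824 0.1061] standoff [0.4906 0.2215 0.2061]
now [0.4906 0.2218 0.2072] [179.9 -33.4 113.7] gap 0.0855 F [-1.  1.  0.] t 14.55
shift cm [-0.08 -0.01  0.08] turn [0.05 0.18 0.13]
now [0.4906 0.2218 0.2072] [179.9 -33.4 113.7] gap 0.0855 F [-1.  1.  0.] t 14.55
shift cm [-0.04 -0.02 12.08] turn [0.05 0.18 0.13]
[  2.8  26.9 103.6  34.1  66.8 -39.4]
scene orange 465 median local [56.9  0.6 -1.4] p5-95 x [47.7 63.4]
top orange 286 median local [59.1 -1.8  6.5] p5-95 x [ 5.6 64.9]
both 1377 centre [0.4559 0.3016 0.1098] elev 24.3 az -66.8 res 1.71 local [ 3.8 -1.4  3.3]
scene 559 centre [0.4547 0.3022 0.1097] elev 23.3 az -66.6 res 1.65 local [ 2.8 -2.2  3.7]
top 818 centre [0.4568 0.3005 0.1104] elev 24.6 az -66.8 res 1.68 local [ 5.2 -0.9  3.2]
```

The roll is stable and the arm reaches this pose easily. I'll advance and grip.

```bash
python3 -m inch '[[0,0,3,0,0,0,-1],[0,0,6,0,0,0,-1],[0,0,8,0,0,0,-1],[0,0,10,0,0,0,-1],[0,0,11.4,0,0,0,-1],[0,0,12,0,0,0,-1],[0,0,12,0,0,0,-1],[0,0,12,0,0,0,-1]]'; python3 g.py; python3 -m inch '[[0,0,0,0,0,0,-0.2],[0,0,0,0,0,0,0],[0,0,0,0,0,0,1],[0,0,0,0,0,0,1],[0,0,0,0,0,0,1],[0,0,0,0,0,0,1],[0,0,0,0,0,0,1],[0,0,0,0,0,0,1]]' 100
```

```text
clock: 15.45
tool_pos: [0.4646, 0.2826, 0.1081]
orientation: [179.7, -33.4, 113.8]
wrist_force: [0.6, 0.5, 0.5]
finger_gap: 0.0856
euler [180.  -33.6 113.5] tcp [0.4641 0.2824 0.1061] standoff [0.4906 0.2215 0.2061]
now [0.4646 0.2826 0.1081] [179.7 -33.4 113.8] gap 0.0856 F [0.6 0.5 0.5] t 15.45
shift cm [ -0.14  -0.03 -11.84] turn [0.13 0.17 0.21]
now [0.4646 0.2826 0.1081] [179.7 -33.4 113.8] gap 0.0856 F [0.6 0.5 0.5] t 15.45
shift cm [-0.1  -0.05  0.16] turn [0.13 0.17 0.21]
[  9.5  34.6 109.7  42.   53.1 -45.2]
clock: 16.25
tool_pos: [0.4658, 0.2827, 0.109]
orientation: [179.5, -33.4, 113.8]
wrist_force: [4.0, 2.3, 6.5]
finger_gap: 0.062
```

```bash
python3 -m inch '[[0.5,0,-0.8,0,0,0,1],[1.1,0,-1.7,0,0,0,1],[2.2,0,-3.3,0,0,0,1],[4.4,0,-6.6,0,0,0,1],[6.6,0,-9.9,0,0,0,1],[8.9,0,-13.3,0,0,0,1],[8.9,0,-13.3,0,0,0,1],[8.9,0,-13.3,0,0,0,1]]'; cat > m2.py <<'E'
from h import *
s=state(); T=Ro.from_euler("xyz",s["orientation"],degrees=True).as_matrix(); al=np.radians(32)
a0=T@[-np.sin(al),0,-np.cos(al)]; c0=s["tool_pos"]-.022*T[:,2]-.036*a0
Q=[]
for n in("scene","top"):
    p,d=capture(n); W=cloud(n,d); q=p.astype(int); r,g,b=q[...,0],q[...,1],q[...,2]
    k=(np.linalg.norm(W-c0,axis=-1)<.075)&(((r>160)&(b<80)&(g<165))|((q.min(-1)>150))); Q.append(W[k]); np.savez(f"/tmp/{n}5.npz",p=p,d=d)
def ax(x):
    a=a0+x[3]*T[:,0]*np.cos(al)-x[3]*T[:,2]*np.sin(al)*1+x[4]*T[:,1]; return c0+T@x[:3],a/np.linalg.norm(a)
def res(x,Q):
    o,a=ax(x); v=Q-o; l=v@a; rad=np.linalg.norm(v-np.outer(l,a),axis=1)
    return np.minimum(abs(rad-.032)+np.maximum(0,abs(l)-.055),abs(l-.055)+np.maximum(0,rad-.032))*1e3
for q,nm in((np.vstack(Q),"both"),(Q[0],"scene"),(Q[1],"top")):
    if len(q)<60: print(nm,len(q));continue
    x=least_squares(res,np.zeros(5),loss="soft_l1",f_scale=2,x_scale=[.01,.01,.01,.1,.1],args=(q,)).x; o,a=ax(x); f=o-.055*a
    print(nm,len(q),"res",np.median(res(x,q)).round(2),"world centre",o.round(4),"dir",a.round(3),"| in tool: foot mm",(T.T@(f-s["tool_pos"])*1e3).round(1),"dir",(T.T@a).round(3),"alpha",np.degrees(np.arctan2(-(T.T@a)[0],-(T.T@a)[2])).round(1))
E
python3 m2.py
```

```text
clock: 17.05
tool_pos: [0.464, 0.2829, 0.2697]
orientation: [179.5, -33.4, 113.8]
wrist_force: [-0.0, 0.8, -2.7]
finger_gap: 0.0619
both 1214 res 1.84 world centre [0.4542 0.3033 0.2684] dir [ 0.358 -0.837  0.413] | in tool: foot mm [47.5 -0.7 60. ] dir [-0.534 -0.003 -0.846] alpha 32.2
scene 377 res 1.78 world centre [0.4532 0.3041 0.2695] dir [ 0.364 -0.83   0.423] | in tool: foot mm [48.6 -1.7 60. ] dir [-0.524  0.005 -0.852] alpha 31.6
top 837 res 1.72 world centre [0.4548 0.302  0.2688] dir [ 0.362 -0.835  0.415] | in tool: foot mm [46.4 -0.9 58.9] dir [-0.531  0.002 -0.847] alpha 32.1
```

```bash
cat > d.py <<'E'
from h import *
import sys
F=np.array([47.8,-.5,60])/1e3
def target(psi,foot): 
    T=Ro.from_euler("xyz",[180,32,psi],degrees=True).as_matrix(); return np.asarray(foot)-T@F,T
S=[.4517,-.3109]
if __name__=="__main__":
    for z in map(float,sys.argv[2:]): go(*target(float(sys.argv[1]),[*S,z]))
E
python3 - <<'E'
from h import *
for n in("top","scene"):
    z=np.load(f"/tmp/{n}5.npz"); p=z["p"].astype(int); W=cloud(n,z["d"]); C=np.array([.4517,-.3109])
    rr=np.linalg.norm(W[...,:2]-C,axis=-1); r,g,b=p[...,0],p[...,1],p[...,2]
    k=(rr<.085)&(r>150)&(g>110)&(b<90)&(abs(W[...,2]-.063)<.006); P=W[k][:,:2]
    f=lambda s:(np.abs(np.linalg.norm(P-s,axis=1)-.0645)*1e3)
    s=least_squares(f,C,loss="soft_l1",f_scale=1.5,x_scale=.01).x
    k=(rr<.022)&(z["d"]>0)&(W[...,2]>.075)
    print(n,"guard",s.round(4),len(P),"spindle pts",k.sum(),W[k].mean(0).round(4),"top pts",np.mean(W[k&(W[...,2]>.098)],0).round(4))
    # image-based: spindle silhouette centroid
E
python3 d.py 105 .16
```

```text
top guard [ 0.4521 -0.3122] 135 spindle pts 101 [ 0.4504 -0.3102  0.1022] top pts [ 0.4511 -0.311   0.1063]
scene guard [ 0.4501 -0.3114] 247 spindle pts 193 [ 0.4556 -0.3142  0.0963] top pts [ 0.453  -0.3125  0.1045]
now [0.4638 0.2829 0.268 ] [179.7 -33.4 113.7] gap 0.0619 F [ 0.1  0.  -3.3] t 17.15
shift cm [-47.45 -24.91 -27.64] turn [  0.16 -65.32   9.02]
```

```bash
python3 -m inch '[[-4,-2,-3.5,0,-6,0.8,1],[-8,-4,-6,0,-12,1.6,1],[-12,-6,-8,0,-18,2.4,1],[-16,-8,-10,0,-24,3.2,1],[-20,-10,-12,0,-30,4,1],[-24,-12.5,-14,0,-36,5,1],[-28,-15,-16,0,-42,6,1],[-32,-17,-18,0,-48,7,1],[-36,-19,-20.5,0,-54,8,1],[-40,-21,-23,0,-60,8.5,1],[-44,-23,-25.5,0,-65,9,1],[-47,-24.8,-27.5,0,-65.3,9,1]]'; python3 d.py 105 .16; python3 -c "
from h import *;print(state()['joints'].round(1))"
```

```text
clock: 18.35
tool_pos: [0.4525, -0.3145, 0.235]
orientation: [-180.0, 31.9, 105.1]
wrist_force: [-0.4, 0.4, -2.6]
finger_gap: 0.0622
now [ 0.4525 -0.3145  0.235 ] [-180.    31.9  105.1] gap 0.0622 F [-0.4  0.4 -2.6] t 18.35
shift cm [-0.49  0.06  0.16] turn [ 0.01 -0.1   0.08]
[-32.1  17.2 114.5 -43.7  31.4 -12.6]
```

```bash
python3 m2.py; python3 - <<'E'
from h import *
s=state(); T=Ro.from_euler("xyz",s["orientation"],degrees=True).as_matrix(); F=np.array([47.8,-.5,60])/1e3
foot=s["tool_pos"]+T@F; print("foot",foot)
th=np.linspace(0,2*np.pi,60)
def circ(c,r): return np.c_[c[0]+r*np.cos(th),c[1]+r*np.sin(th),c[2]+0*th]
for n in("scene","top"):
    p=np.load(f"/tmp/{n}5.npz")["p"]; im=cv2.resize(p[:,:,::-1],None,fx=4,fy=4,interpolation=2)
    for c,r,col in((foot,.032,(255,0,0)),(foot+[0,0,.11],.032,(255,0,0)),([.4515,-.3114,.107],.009,(0,255,0)),([.4515,-.3114,.065],.066,(0,255,0))):
        cv2.polylines(im,[(proj(n,circ(c,r))*4+1.5).astype(np.int32)],True,col,1)
    u,v=(proj(n,[.4515,-.3114,.13])*4).astype(int); globals()[n]=im[v-260:v+240,u-200:u+200]
cv2.imwrite("pics/mount.png",np.hstack([top,scene]))
E
```

```text
both 146 res 1.93 world centre [ 0.452  -0.3138  0.2197] dir [-0.044  0.179  0.983] | in tool: foot mm [28.8 -0.5 63.8] dir [-0.363  0.004 -0.932] alpha 21.3
scene 136 res 1.87 world centre [ 0.4513 -0.3136  0.2196] dir [-0.03   0.175  0.984] | in tool: foot mm [29.5 -1.8 63.5] dir [-0.37   0.016 -0.929] alpha 21.7
top 10
foot [ 0.4495058  -0.30972061  0.15929449]
```

View pics/mount.png

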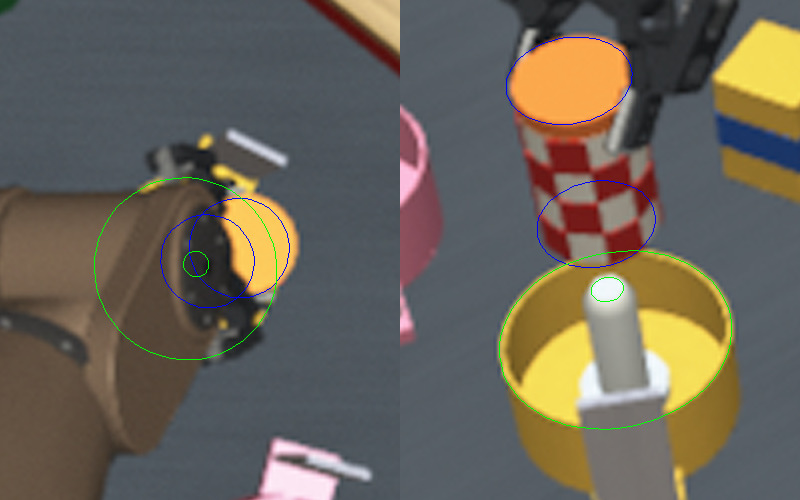

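The cap matches the prediction (scene crop (570,80)), but the shaded body makes the fit poor. I'll redo the tilt fit with looser colour limits.

```bash
python3 - <<'E'
import re
s=open("m2.py").read()
s=s.replace("(((r>160)&(b<80)&(g<165))|((q.min(-1)>150)))","(((r>95)&(b<95)&(g<180)&(r-b>60))|((q.min(-1)>105)&(q.max(-1)-q.min(-1)<35)))&(W[...,2]>.13)")
s=s.replace('.1],args','.1],args').replace("for q,nm in","for q,nm in")
open("m2.py","w").write(s)
E
python3 m2.py
```

```text
both 1447 res 1.12 world centre [ 0.4481 -0.3099  0.2143] dir [ 0.021 -0.007  1.   ] | in tool: foot mm [48.5 -2.9 59.5] dir [-0.537  0.018 -0.843] alpha 32.5
scene 1394 res 1.09 world centre [ 0.448  -0.3099  0.2142] dir [ 0.017 -0.009  1.   ] | in tool: foot mm [48.6 -2.8 59.6] dir [-0.538  0.015 -0.843] alpha 32.6
top 53
```

```bash
cat > w.py <<'E'
from h import *
import sys
s=state(); R0=Ro.from_euler("xyz",s["orientation"],degrees=True).as_matrix(); w=np.array([float(x) for x in sys.argv[1:4]])
print("tool cm for world mm",w,(R0.T@w/10).round(2),"| per 10 mm down",(R0.T@[0,0,-1]).round(3)); print("foot",(s["tool_pos"]+R0@[.0480,-.001,.0598]).round(4),"F",s["wrist_force"].round(1),"pos",s["tool_pos"].round(4),s["orientation"].round(1),s["clock"])
E
python3 w.py 3 -2 -44; python3 w.py 0 0 -50
```

```text
tool cm for world mm [  3.  -2. -44.] [2.09 0.24 3.88] | per 10 mm down [ 0.527 -0.     0.85 ]
foot [ 0.4492 -0.306   0.1596] F [-0.7 -0.1 -3. ] pos [ 0.4525 -0.3147  0.2357] [180.   31.8 104.8] 18.55
tool cm for world mm [  0.   0. -50.] [ 2.63 -0.    4.25] | per 10 mm down [ 0.527 -0.     0.85 ]
foot [ 0.4492 -0.306   0.1596] F [-0.7 -0.1 -3. ] pos [ 0.4525 -0.3147  0.2357] [180.   31.8 104.8] 18.55
```

```bash
python3 w.py 3 -2 -44; python3 m2.py;python3 w.py 3 -2 -44; grep -n "Q.append\|^s=" m2.py
```

```text
tool cm for world mm [  3.  -2. -44.] [2.09 0.24 3.88] | per 10 mm down [ 0.527 -0.     0.85 ]
foot [ 0.4492 -0.306   0.1596] F [-0.7 -0.1 -3. ] pos [ 0.4525 -0.3147  0.2357] [180.   31.8 104.8] 18.55
both 1427 res 1.23 world centre [ 0.4482 -0.3065  0.2146] dir [ 0.02  -0.008  1.   ] | in tool: foot mm [48.4 -3.  59.5] dir [-0.538  0.017 -0.843] alpha 32.5
scene 1375 res 1.18 world centre [ 0.4482 -0.3065  0.2144] dir [ 0.017 -0.01   1.   ] | in tool: foot mm [48.6 -2.9 59.6] dir [-0.539  0.015 -0.842] alpha 32.6
top 52
tool cm for world mm [  3.  -2. -44.] [2.09 0.23 3.88] | per 10 mm down [ 0.528 -0.001  0.849]
foot [ 0.45   -0.3047  0.1603] F [ 0.4  0.  -2.5] pos [ 0.4533 -0.3134  0.2365] [179.9  31.9 105. ] 18.65
2:s=state(); T=Ro.from_euler("xyz",s["orientation"],degrees=True).as_matrix(); al=np.radians(32)
7:    k=(np.linalg.norm(W-c0,axis=-1)<.075)&(((r>95)&(b<95)&(g<180)&(r-b>60))|((q.min(-1)>105)&(q.max(-1)-q.min(-1)<35)))&(W[...,2]>.13); Q.append(W[k]); np.savez(f"/tmp/{n}5.npz",p=p,d=d)
```

```bash
python3 -m inch '[[0,0,0,0,0,0,1],[0,0,0,0,0,0,1],[0,0,0,0,0,0,1],[0,0,0,0,0,0,1]]'; python3 m2.py;python3 w.py 0 0 -44
```

```text
clock: 19.05
tool_pos: [0.4535, -0.313, 0.2366]
orientation: [179.9, 31.9, 105.0]
wrist_force: [-0.4, -0.4, -2.6]
finger_gap: 0.062
both 1429 res 1.18 world centre [ 0.449  -0.3047  0.2154] dir [ 0.014 -0.008  1.   ] | in tool: foot mm [48.5 -2.9 59.6] dir [-0.538  0.013 -0.843] alpha 32.5
scene 1383 res 1.16 world centre [ 0.449  -0.3047  0.2153] dir [ 0.013 -0.006  1.   ] | in tool: foot mm [48.5 -2.9 59.7] dir [-0.536  0.013 -0.844] alpha 32.4
top 46
tool cm for world mm [  0.   0. -44.] [ 2.32 -0.01  3.74] | per 10 mm down [ 0.528 -0.001  0.849]
foot [ 0.4501 -0.3045  0.1604] F [-0.6  0.3 -2.6] pos [ 0.4534 -0.3132  0.2365] [179.9  31.9 105. ] 19.15
```

```bash
python3 w.py 2 -7.2 0; python3 w.py 2 -7.2 -44
```

```text
tool cm for world mm [ 2.  -7.2  0. ] [-0.63  0.01  0.39] | per 10 mm down [ 0.528 -0.001  0.849]
foot [ 0.4501 -0.3045  0.1604] F [-0.6  0.3 -2.6] pos [ 0.4534 -0.3132  0.2365] [179.9  31.9 105. ] 19.15
tool cm for world mm [  2.   -7.2 -44. ] [1.69 0.   4.13] | per 10 mm down [ 0.528 -0.001  0.849]
foot [ 0.4501 -0.3045  0.1604] F [-0.6  0.3 -2.6] pos [ 0.4534 -0.3132  0.2365] [179.9  31.9 105. ] 19.15
```

```bash
python3 -m inch '[[-0.63,0,0.39,0,0,0,1],[-0.1,0,1.24,0,0,0,1],[0.43,0,2.1,0,0,0,1],[0.96,0,2.95,0,0,0,1],[1.4,0,3.6,0,0,0,1],[1.69,0,4.13,0,0,0,1],[1.69,0,4.13,0,0,0,1],[1.69,0,4.13,0,0,0,1],[1.69,0,4.13,0,0,0,1]]'; sed -i 's/>.13)/>.11)/' m2.py; python3 m2.py; python3 w.py 0 0 -10
```

```text
clock: 20.05
tool_pos: [0.4555, -0.3205, 0.193]
orientation: [179.9, 31.9, 105.0]
wrist_force: [-1.3, 0.4, -1.9]
finger_gap: 0.0622
both 1359 res 1.26 world centre [ 0.4512 -0.3124  0.1719] dir [ 0.018 -0.006  1.   ] | in tool: foot mm [48.3 -3.1 59.6] dir [-0.537  0.017 -0.843] alpha 32.5
scene 1311 res 1.22 world centre [ 0.4512 -0.3124  0.1717] dir [ 0.017 -0.004  1.   ] | in tool: foot mm [48.3 -3.  59.7] dir [-0.535  0.017 -0.844] alpha 32.4
top 48
tool cm for world mm [  0.   0. -10.] [ 0.53 -0.    0.85] | per 10 mm down [ 0.528 -0.002  0.849]
foot [ 0.4523 -0.3118  0.1168] F [-0.2 -0.7 -2.6] pos [ 0.4555 -0.3204  0.193 ] [179.9  31.9 105. ] 20.15
```

```bash
python3 -m inch '[[0.26,0,0.42,0,0,0,1],[0.53,0,0.85,0,0,0,1],[0.79,0,1.27,0,0,0,1],[1.06,0,1.7,0,0,0,1],[1.32,0,2.12,0,0,0,1],[1.32,0,2.12,0,0,0,1]]';  python3 w.py 0 0 -20
```

```text
clock: 20.75
tool_pos: [0.4553, -0.3203, 0.1671]
orientation: [179.9, 31.8, 105.0]
wrist_force: [-1.0, -0.4, -3.2]
finger_gap: 0.0625
tool cm for world mm [  0.   0. -20.] [ 1.06 -0.    1.7 ] | per 10 mm down [ 0.528 -0.001  0.85 ]
foot [ 0.4521 -0.3116  0.091 ] F [-1.  -0.4 -3.2] pos [ 0.4553 -0.3203  0.1671] [179.9  31.8 105. ] 20.75
```

```bash
python3 -m inch '[[0.4,0,0.64,0,0,0,1],[0.79,0,1.27,0,0,0,1],[1.19,0,1.91,0,0,0,1],[1.58,0,2.55,0,0,0,1],[1.98,0,3.18,0,0,0,1],[2.38,0,3.82,0,0,0,1],[2.64,0,4.25,0,0,0,1],[2.64,0,4.25,0,0,0,1]]';  python3 w.py 0 0 -20
```

```text
clock: 21.55
tool_pos: [0.4578, -0.3215, 0.1275]
orientation: [-179.1, 30.6, 105.1]
wrist_force: [-18.4, 3.3, 3.2]
finger_gap: 0.0621
tool cm for world mm [  0.   0. -20.] [1.02 0.03 1.72] | per 10 mm down [0.509 0.013 0.861]
foot [ 0.4532 -0.3115  0.0517] F [-18.4   3.3   3.2] pos [ 0.4578 -0.3215  0.1275] [-179.1   30.6  105.1] 21.55
```

```bash
python3 w.py -2.5 0.5 0; python3 w.py -2.5 .5 -20
```

```text
tool cm for world mm [-2.5  0.5  0. ] [ 0.1  -0.23 -0.05] | per 10 mm down [0.509 0.013 0.861]
foot [ 0.4532 -0.3115  0.0517] F [-18.4   3.3   3.2] pos [ 0.4578 -0.3215  0.1275] [-179.1   30.6  105.1] 21.55
tool cm for world mm [ -2.5   0.5 -20. ] [ 1.12 -0.2   1.67] | per 10 mm down [0.509 0.013 0.861]
foot [ 0.4532 -0.3115  0.0517] F [-18.4   3.3   3.2] pos [ 0.4578 -0.3215  0.1275] [-179.1   30.6  105.1] 21.55
```

```bash
python3 -m inch '[[0.1,-0.23,-0.05,0,0,0,1],[0.1,-0.23,-0.05,0,0,0,1],[0.1,-0.23,-0.05,0,0,0,1]]'; python3 m2.py; python3 w.py -2.5 .5 -20
```

```text
clock: 21.85
tool_pos: [0.4562, -0.3213, 0.1283]
orientation: [-179.2, 30.6, 105.1]
wrist_force: [-0.2, 0.3, -2.9]
finger_gap: 0.0621
both 874 res 1.52 world centre [ 0.452  -0.3132  0.1075] dir [ 0.029 -0.011  1.   ] | in tool: foot mm [47.  -2.5 60.3] dir [-0.524  0.013 -0.852] alpha 31.6
scene 823 res 1.44 world centre [ 0.452  -0.3131  0.1073] dir [ 0.028 -0.011  1.   ] | in tool: foot mm [47.3 -2.4 60.3] dir [-0.524  0.012 -0.851] alpha 31.6
top 51
tool cm for world mm [ -2.5   0.5 -20. ] [ 1.12 -0.2   1.67] | per 10 mm down [0.509 0.013 0.861]
foot [ 0.4515 -0.3111  0.0524] F [ 0.8 -0.4 -2.9] pos [ 0.4562 -0.3212  0.1282] [-179.2   30.6  105.1] 21.95
```

```bash
python3 w.py -1.2 .5 0; python3 w.py -1.2 .5 -20 ; python3 - <<'E'
from h import *
R0=Ro.from_euler("xyz",state()["orientation"],degrees=True).as_matrix(); print("turn",R0.T@[-.5,-1.4,0])
E
```

```text
tool cm for world mm [-1.2  0.5  0. ] [ 0.07 -0.1  -0.04] | per 10 mm down [0.509 0.013 0.861]
foot [ 0.4515 -0.3111  0.0524] F [ 0.8 -0.4 -2.9] pos [ 0.4562 -0.3212  0.1282] [-179.2   30.6  105.1] 21.95
tool cm for world mm [ -1.2   0.5 -20. ] [ 1.09 -0.08  1.68] | per 10 mm down [0.509 0.013 0.861]
foot [ 0.4515 -0.3111  0.0524] F [ 0.8 -0.4 -2.9] pos [ 0.4562 -0.3212  0.1282] [-179.2   30.6  105.1] 21.95
turn [-1.05093214 -0.83919664  0.63347505]
```

```bash
python3 -m inch '[[0.07,-0.1,-0.04,-1,-0.8,0.6,1],[0.07,-0.1,-0.04,-1,-0.8,0.6,1],[0.32,-0.1,0.39,-1,-0.8,0.6,1],[0.58,-0.09,0.82,-1,-0.8,0.6,1],[0.83,-0.09,1.25,-1,-0.8,0.6,1],[1.09,-0.08,1.68,-1,-0.8,0.6,1],[1.09,-0.08,1.68,-1,-0.8,0.6,1]]'; python3 w.py 0 0 -12
```

```text
clock: 22.65
tool_pos: [0.4576, -0.3219, 0.1206]
orientation: [-179.5, 30.0, 104.5]
wrist_force: [-23.8, 6.8, 8.7]
finger_gap: 0.0622
tool cm for world mm [  0.   0. -12.] [0.6  0.01 1.04] | per 10 mm down [0.499 0.008 0.866]
foot [ 0.4532 -0.3109  0.0448] F [-23.8   6.8   8.7] pos [ 0.4576 -0.3219  0.1206] [-179.5   30.   104.5] 22.65
```

```bash
python3 - <<'E'
from h import *
s=state(); print(s["joints"].round(1),s["ft_torque"].round(2),s["wrist_force"].round(1))
p,d=capture("scene"); u,v=proj("scene",[.46,-.31,.12]).astype(int); cv2.imwrite("pics/jam.png",cv2.resize(p[v-70:v+60,u-70:u+90,::-1],(800,650)[:2] if 0 else (736,598),interpolation=2))
E
```

```text
[-32.9  28.7 118.7 -64.9  22.4  11.9] [ 0.61  4.17 -1.56] [-23.8   6.8   8.7]
```

View pics/jam.png

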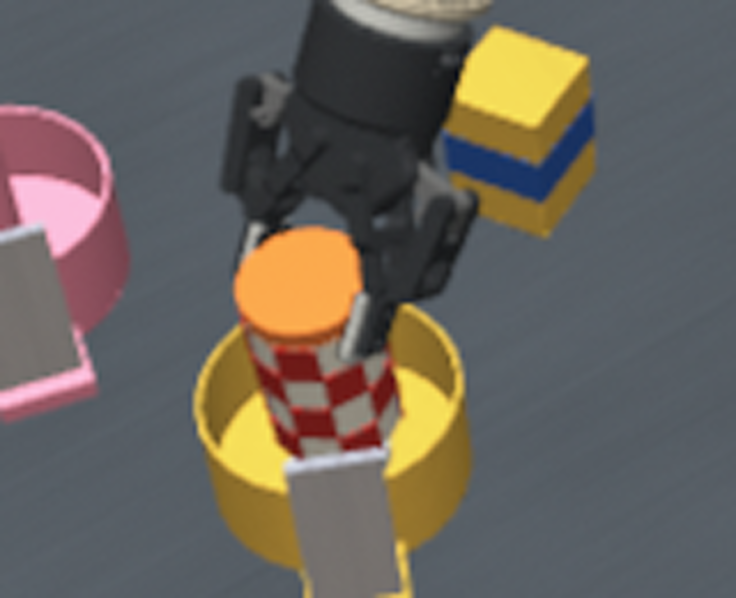

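j4 is at -64.9 against its limit of -65.01, so the stall comes from the arm, not a jam in the bore. I'll lift clear, spin about the vertical to a better yaw (about 30°), and re-insert.

```bash
python3 -m inch '[[-0.1,-0.2,-0.3,0,0,0,1],[-0.8,-0.2,-1.3,0,0,0,1],[-1.5,-0.1,-2.6,0,0,0,1],[-2.5,-0.1,-4.3,0,0,0,1],[-3.2,0,-5.6,0,0,0,1],[-4,0,-7.2,0,0,0,1],[-4.6,0,-8.6,0,0,0,1],[-4.6,0,-8.6,0,0,0,1],[-4.6,0,-8.6,0,0,0,1]]'; python3 - <<'E'
from h import *
import d
d.F=np.array([.0476,0,.0600]); d.S=[.4515,-.3114]
print(state()["joints"].round(1))
for z in(.145,): d.go(*d.target(30,[*d.S,z]))
E
```

```text
clock: 23.6
tool_pos: [0.4576, -0.3186, 0.2181]
orientation: [-179.6, 30.0, 104.5]
wrist_force: [0.0, 0.3, -3.2]
finger_gap: 0.0623
[-32.5  19.3 113.7 -41.7  31.4 -13.7]
now [ 0.4576 -0.3186  0.2181] [-179.6   30.   104.5] gap 0.0623 F [ 0.   0.3 -3.2] t 23.6
shift cm [ 0.39 -1.24 -0.56] turn [37.96 -1.46 63.81]
```

```bash
python3 -m inch '[[0,-0.1,0,4,0,7,1],[0,-0.3,-0.1,8,0,14,1],[0.1,-0.4,-0.2,13,-0.3,21,1],[0.2,-0.6,-0.3,17,-0.5,28,1],[0.2,-0.8,-0.3,21,-0.7,35,1],[0.3,-0.9,-0.4,25,-0.9,42,1],[0.3,-1,-0.5,29,-1.1,49,1],[0.4,-1.2,-0.55,33,-1.3,56,1],[0.4,-1.24,-0.56,38,-1.5,63.8,1],[0.4,-1.24,-0.56,38,-1.5,63.8,1],[0.4,-1.24,-0.56,38,-1.5,63.8,1],[0.4,-1.24,-0.56,38,-1.5,63.8,1]]'; python3 -m inch '[[0,0,0,0,0,0,1],[0,0,0,0,0,0,1],[0,0,0,0,0,0,1]]'; python3 -c "
from h import *;print(state()['joints'].round(1))"; python3 m2.py; python3 w.py 0 0 -10
```

```text
clock: 24.8
tool_pos: [0.4438, -0.3155, 0.2206]
orientation: [-180.0, 32.1, 30.2]
wrist_force: [0.3, -0.1, -2.1]
finger_gap: 0.062
clock: 25.1
tool_pos: [0.4437, -0.3153, 0.2208]
orientation: [-180.0, 32.1, 30.2]
wrist_force: [0.2, -0.2, -3.5]
finger_gap: 0.0622
[-30.   30.1  94.2 -28.5  75.   42.1]
both 1008 res 1.18 world centre [ 0.4498 -0.3118  0.1997] dir [ 0.002 -0.011  1.   ] | in tool: foot mm [46.5 -0.6 60.6] dir [-0.534  0.011 -0.845] alpha 32.3
scene 934 res 1.05 world centre [ 0.4495 -0.3115  0.1994] dir [-0.004 -0.001  1.   ] | in tool: foot mm [46.6 -0.3 60.9] dir [-0.534 -0.002 -0.845] alpha 32.3
top 74 res 0.78 world centre [ 0.4527 -0.3137  0.2113] dir [-0.     0.014  1.   ] | in tool: foot mm [41.1  3.8 50.3] dir [-0.525 -0.012 -0.851] alpha 31.7
tool cm for world mm [  0.   0. -10.] [0.53 0.   0.85] | per 10 mm down [0.531 0.    0.847]
foot [ 0.451  -0.31    0.1446] F [ 0.5  0.6 -2.3] pos [ 0.4438 -0.3154  0.2208] [-180.    32.1   30.2] 25.2
```

```bash
python3 -m inch '[[0.53,0.05,0.85,0,0,0,1],[1.06,0.05,1.7,0,0,0,1],[1.6,0.05,2.5,0,0,0,1],[2.1,0.05,3.35,0,0,0,1],[2.65,0.05,4.2,0,0,0,1],[3.2,0.05,5.05,0,0,0,1],[3.2,0.05,5.05,0,0,0,1]]'; python3 w.py 0 0 -40; python3 -m inch '[[0.32,0,0.51,0,0,0,1],[0.64,0,1.02,0,0,0,1],[0.95,0,1.52,0,0,0,1],[1.27,0,2.03,0,0,0,1],[1.59,0,2.54,0,0,0,1],[1.59,0,2.54,0,0,0,1]]'; python3 w.py 0 0 -30
```

```text
clock: 25.9
tool_pos: [0.4439, -0.3154, 0.1594]
orientation: [-179.8, 32.1, 30.3]
wrist_force: [-0.0, 0.7, -2.9]
finger_gap: 0.0619
tool cm for world mm [  0.   0. -40.] [2.13 0.01 3.39] | per 10 mm down [0.532 0.002 0.847]
foot [ 0.4509 -0.3099  0.0833] F [-0.   0.7 -2.9] pos [ 0.4439 -0.3154  0.1594] [-179.8   32.1   30.3] 25.9
clock: 26.5
tool_pos: [0.4435, -0.3152, 0.1286]
orientation: [-179.8, 32.2, 30.3]
wrist_force: [0.4, 0.7, -2.9]
finger_gap: 0.0621
tool cm for world mm [  0.   0. -30.] [1.6  0.01 2.54] | per 10 mm down [0.532 0.004 0.847]
foot [ 0.4505 -0.3097  0.0525] F [ 0.4  0.7 -2.9] pos [ 0.4435 -0.3152  0.1286] [-179.8   32.2   30.3] 26.5
```

No contact force now. About 30 mm remains to the boss.

```bash
python3 -m inch '[[0.32,0,0.51,0,0,0,1],[0.64,0,1.02,0,0,0,1],[0.95,0,1.52,0,0,0,1],[1.27,0,2.03,0,0,0,1],[1.43,0,2.28,0,0,0,1],[1.43,0,2.28,0,0,0,1]]'; python3 w.py 0 0 -3; python3 -m inch '[[0.1,0,0.15,0,0,0,1],[0.2,0,0.3,0,0,0,1],[0.2,0,0.3,0,0,0,1]]'; python3 w.py 0 0 -2;python3 -c "
from h import *;print(state()['joints'].round(1))"
```

```text
clock: 27.1
tool_pos: [0.4433, -0.3151, 0.1012]
orientation: [-179.7, 32.2, 30.4]
wrist_force: [0.2, -0.8, -2.8]
finger_gap: 0.0619
tool cm for world mm [ 0.  0. -3.] [0.16 0.   0.25] | per 10 mm down [0.533 0.004 0.846]
foot [ 0.4502 -0.3095  0.0251] F [ 0.2 -0.8 -2.8] pos [ 0.4433 -0.3151  0.1012] [-179.7   32.2   30.4] 27.1
clock: 27.4
tool_pos: [0.4436, -0.315, 0.0988]
orientation: [-179.8, 32.2, 30.3]
wrist_force: [1.0, 3.3, 8.9]
finger_gap: 0.0621
tool cm for world mm [ 0.  0. -2.] [0.11 0.   0.17] | per 10 mm down [0.533 0.003 0.846]
foot [ 0.4506 -0.3096  0.0226] F [1.  3.3 8.9] pos [ 0.4436 -0.315   0.0988] [-179.8   32.2   30.3] 27.4
[-29.9  39.2  99.5 -31.2  62.7  49.7]
```

```bash
python3 -m inch '[[0,0,0,0,0,0,-0.6],[0,0,0,0,0,0,-0.8],[0,0,0,0,0,0,-1],[0,0,0,0,0,0,-1],[0,0,0,0,0,0,-1],[0,0,0,0,0,0,-1]]' 30; python3 -m inch '[[0,0,-1,0,0,0,-1],[0,0,-3,0,0,0,-1],[0,0,-5,0,0,0,-1],[0,0,-9,0,0,0,-1],[0,0,-13,0,0,0,-1],[0,0,-17,0,0,0,-1],[0,0,-17,0,0,0,-1],[0,0,-17,0,0,0,-1]]'; python3 - <<'E'
from h import *
C=np.array([.4515,-.3114])
for n in("scene","top"):
    p,d=capture(n); W=cloud(n,d); q=p.astype(int); r,g,b=q[...,0],q[...,1],q[...,2]
    k=(np.linalg.norm(W[...,:2]-C,axis=-1)<.045)&(r>170)&(g>80)&(g<190)&(b<110)&(W[...,2]>.12)&(W[...,2]<.15)
    if k.any(): print(n,k.sum(),"cap top",np.median(W[k],0).round(4))
    u,v=proj(n,[*C,.1]).astype(int); globals()[n]=cv2.resize(p[v-70:v+60,u-70:u+70,::-1],(400,371),interpolation=2)
cv2.imwrite("pics/fin.png",np.hstack([top,scene]))
E
```

```text
clock: 28.0
tool_pos: [0.4436, -0.315, 0.0987]
orientation: [-179.8, 32.2, 30.3]
wrist_force: [-0.2, -0.8, -0.5]
finger_gap: 0.0853
clock: 28.8
tool_pos: [0.5225, -0.2694, 0.2433]
orientation: [-179.8, 32.1, 30.3]
wrist_force: [-0.3, -0.8, -0.3]
finger_gap: 0.085
scene 514 cap top [ 0.4526 -0.3114  0.132 ]
top 26 cap top [ 0.4319 -0.2888  0.1311]
```

View pics/fin.png

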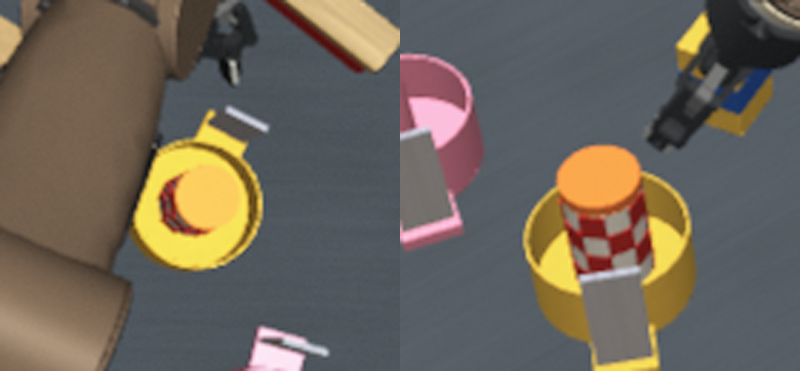

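The roll sits upright on the spindle, cap up (scene crop (600,178)). The cap top measures z = 0.132, exactly the expected 22 + 110 mm, and the gripper is clear. I'll check the bystanders and hand in.

```bash
python3 - <<'E'
from h import *
from bench import ticket
z=np.load("/tmp/scene0.npz"); p,d=capture("scene"); df=np.abs(p.astype(int)-z["p"].astype(int)).max(-1)
for n,(u0,u1,v0,v1) in dict(plain=(462,498,172,216),orange=(403,432,222,268),can=(368,400,262,320),staple=(310,338,172,204),green=(293,324,277,337),brush=(155,240,363,402),bulb=(224,262,203,246),cradle=(374,420,152,205)).items():
    print(n,"changed px frac",(df[v0:v1,u0:u1]>50).mean().round(3))
print(state()["clock"]); print(ticket.hand_in())
E
```

```text
plain changed px frac 0.0
orange changed px frac 0.0
can changed px frac 0.0
staple changed px frac 0.329
green changed px frac 0.0
brush changed px frac 0.0
bulb changed px frac 0.501
cradle changed px frac 0.0
28.95
the job is handed in; nothing more can be done
None
```

The roll is on the dispenser spindle, cap up and fully home, and I handed the job in at 28.95 s. I lifted it from the carton, laid it in the smaller cradle cap-up with its open end by the stop, let go, and took a fresh grip at the cap end before mounting it.

**Final checks**
- The cap top measures z = 0.132 m, which is exactly the seat height (22 mm) plus the roll length (110 mm).
- Before release, the open end met the boss at about 22.6 mm with light upward force. The gripper is open and clear.
- The plain roll, orange tape, marker can, green roll and brush head show no change from the first image.
- The staple box and bulb box regions did differ. The gripper partly hides the bulb box in the last picture, and I believe the arm hides the staple box, but I did not confirm either one.

**Where it did not go to plan**
- **Cradle:** the open end met what appears to be the flat top of the cradle's block at about 60 mm before it reached the stop. The roll lay at about 24° instead of 30°, roughly 4 mm up-slope and 3 mm above the nominal seat. It stayed put there.
- **First mounting try:** joint 4 reached its limit, with side forces of about 24 N. I lifted the roll clear, turned the grip about the vertical, and the second insertion met no force until the boss.

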